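Set out valve plungers by height on the staging rail

TASK

Set the four loose steel valve plungers out for assembly on the four round seats of the grey rail, in order of height: the tallest on the seat next to the upright end stop, then stepping down seat by seat to the shortest at the other end. Stand each one upright on its foot in the middle of its seat, and let go of them all.

Things in the scene. Friction and masses are not known exactly. Their poses are not given: they have to be found in the camera images.
- plunger_50: Plain steel valve plunger, the shortest and thinnest of the four, standing upright on the bench at the start: 50 mm tall in all, a round foot 38 mm in diameter and 10 mm high, above it a straight round shank 26 mm in diameter up to the flat top (grip it there, from above). Origin: centre of its underside; z axis up its length; its yaw means nothing. About 0.2 kg.
- plunger_68: Plain steel valve plunger, the second shortest of the four, standing upright on the bench at the start: 68 mm tall in all, a round foot 42 mm in diameter and 10 mm high, above it a straight round shank 30 mm in diameter up to the flat top (grip it there, from above). Origin: centre of its underside; z axis up its length; its yaw means nothing. About 0.3 kg.
- plunger_86: Plain steel valve plunger, the second tallest of the four, standing upright on the bench at the start: 86 mm tall in all, a round foot 46 mm in diameter and 10 mm high, above it a straight round shank 34 mm in diameter up to the flat top (grip it there, from above). Origin: centre of its underside; z axis up its length; its yaw means nothing. About 0.42 kg.
- plunger_104: Plain steel valve plunger, the tallest and thickest of the four, standing upright on the bench at the start: 104 mm tall in all, a round foot 50 mm in diameter and 10 mm high, above it a straight round shank 38 mm in diameter up to the flat top (grip it there, from above). Origin: centre of its underside; z axis up its length; its yaw means nothing. About 0.56 kg.
- seat_A: Round flat aluminium seat fixed on the rail, 56 mm in diameter, 4 mm thick, an outer seat; the four look alike. Origin: centre of its underside, on the rail's top; the face that a plunger stands on is 4 mm above it (24 mm above the bench). z axis up, y axis along the row.
- seat_B: Round flat aluminium seat fixed on the rail, 56 mm in diameter, 4 mm thick, an inner seat, between seats A and C; the four look alike. Origin: centre of its underside, on the rail's top; the face that a plunger stands on is 4 mm above it (24 mm above the bench). z axis up, y axis along the row.
- seat_C: Round flat aluminium seat fixed on the rail, 56 mm in diameter, 4 mm thick, an inner seat, between seats B and D; the four look alike. Origin: centre of its underside, on the rail's top; the face that a plunger stands on is 4 mm above it (24 mm above the bench). z axis up, y axis along the row.
- seat_D: Round flat aluminium seat fixed on the rail, 56 mm in diameter, 4 mm thick, the other outer seat; the four look alike. Origin: centre of its underside, on the rail's top; the face that a plunger stands on is 4 mm above it (24 mm above the bench). z axis up, y axis along the row.
- rail: Fixed grey rail lying on the bench, 400 mm long (its y axis), 90 mm wide (x), 20 mm high. Origin: centre of its underside. On it, 80 mm apart in a straight row along its middle, are the seats A, B, C, D, in this order from its +y end to its -y end.
- end_stop: Upright steel end stop, fixed across one end of the rail, 60 mm beyond the centre of seat A or of seat D (it differs from start to start). 80 mm across the rail, 16 mm thick along it, 36 mm high plus two 6 mm screw heads. Origin: centre of its underside, on the rail's top. The rail's other end carries only a flat dark strip 4 mm thick.
Not all that is in view belongs to the job. What is shaped like the plunger_86 but orange is not meant. What is shaped like the plunger_68 but brown is not meant.

How it is judged:
By the outcome, as a careful person would: the job done as asked, in the order asked, and still so for the second after the job is handed in, with the robot touching nothing.
It also fails if it takes over 96 s, if anything falls off the work surface, if the arm or the gripper's body presses on something with over 40 N, if the wrist force passes 120 N, or if a joint passes its speed limit or range.

ROBOT

A 6-joint arm with a two-finger parallel gripper is mounted at the origin on the work surface. World frame = base frame: x ahead of the robot, y to its left, z up, the work surface at z = 0. Lengths are in mm, angles in rad, forces in N, time in s.
With the tool pointing down it reaches from about 300 to 850 mm from the base axis. Payload 4.2 kg.
Tool frame: the origin (TCP) lies midway between the tips of the shut fingers; the grasp point (between the pads) lies 19 mm behind it (env.grip_point_offset is the distance from the TCP to the grasp point, in mm); z points along the fingers, y is the direction in which the jaws open and shut (so a half turn about z gives the same grasp; the last joint's range is limited). The gripper opens to 91 mm and grips with 3 to 60 N. Pads are 32 mm wide; open, the fingers measure 118 mm over their backs; the gripper's body (76 mm by 178 mm) begins 60 mm behind the grasp point.
Start: joints at [-1.313, 0.32, 1.565, -0, 1.257, -0.02], TCP at [157.691, -552.971, 213.976] pointing down, gripper open.
Joint ranges: [-3.11, 3.11], [-0.84, 2.01], [0.21, 2.61], [-1.34, 4.49], [0.05, 2.63], [-2.56, 2.56]. Speed limits (rad/s): [2.57, 2.57, 3.14, 3.14, 3.14, 3.14].

INTERFACE

Orientations are given as a unit quaternion [w, x, y, z].
In Python, from bench import status, optics, job, search_frame, outline_of, spot_point, env gives the robot as it stands. The module is installed in compiled form; this text tells all that it offers.
- The arm moves only by the tool servo_tool, never from a script. Its argument "motion" is a list of rows, each an object of numbers: "dx", "dy", "dz": the shift along the tool's x, y, z in cm; "rx", "ry", "rz": the turn, a rotation vector about the tool's x, y, z in degrees; "grip": the finger opening in cm, from 0 to 9.12. In form: [{"dx": .., "dy": .., "dz": .., "rx": .., "ry": .., "rz": .., "grip": ..}, ...]. A call has 1 to 20 rows; each row is the pose to reach, as a shift and turn from the pose commanded when the call began, along the tool's axes at that moment; what a row does not reach only later rows make up. A row lasts 1/8 s, in which the tool goes at most 62.5 mm and 10.7 degrees, less where a joint would pass 70% of its speed; a pose out of reach is approached as far as the arm can. A call with a gripper value outside its range is refused whole. The fingers move at their own pace and stop on an object; the grip force is fixed at half the most. Time passes only in rows, so rows that repeat a pose let the fingers close. It gives the time, the measured TCP pose, the force and the opening at its end, in the units of the state.
- status.observe(): the state, without advancing time (a new reading comes with each control period).
- optics.snapshot(name): name is "scene" or "side" or "wrist"; returns (picture, depth): 420x560x3 uint8, red, green, blue; 420x560 float32, mm along the optical axis (not along the pixel's ray), 0 where there is no reading.
- optics.camera_info(name): a dict with "fovy" (degrees; the focal length in pixels is half the picture's height over the tangent of half this angle, whatever the lens; pixels are square), "cx", "cy" (the principal point, pixels), "distortion" ([k1, k2, p1, p2, k3] as OpenCV has them; the pictures are not rectified), "R" (3x3) and "t" (3): a world point X has camera coordinates R X + t; the wrist camera has in their place "hand_eye" (4x4, takes a point from camera to tool coordinates, whose origin is the TCP and whose axes are the flange's). Camera axes: x right, y down, z forward; pixel columns grow to the right and rows downward; lengths in mm; the calibration is good to about 2 mm. A picture is of the moment at which its call begins: read the wrist's pose just before it. camera_info takes no time and is no camera call.
- job.finish_job(): hands the job in, once; it reports no verdict.
Trained networks look in the newest picture that a camera, given by its name, has taken for a name from the list of things; names that differ only in an ending like _2 or _b are one class to them, and where a whole thing is asked for, a point or a joint stands for the part that bears it (a point fixed in the world has none). Each returns a list of dicts, best first, with "confidence" (0 to 1); they miss things now and then, are a little off and sometimes report something else, mostly with a low value. They report only what shows in the picture. A call takes as long as a camera call. They do not tell look-alikes from the thing itself.
- search_frame(camera, thing): "box" ([left, top, width, height] in pixels, round what is visible of it).
- outline_of(camera, thing): "region" (420x560 bool, what is visible of it) and "box" ([left, top, width, height] in pixels, round what is visible of it).
- spot_point(camera, thing): "centre" ([column, row] in pixels: a listed point, or the origin of a listed thing).
The state is a dict: "clock": time; "joint_positions": joint angles; "qvel": joint speeds; "effort": joint torques, N m; "eef_pos": TCP position; "ee_rot": TCP orientation; "force": force on the tool from outside, world axes, zero at the start; "moment": the same for the moment, N m; "gripper_width": finger opening in mm.
Only numpy, scipy, OpenCV 4.12 (cv2) and the standard library are available. Lean on these libraries where they do the work, as an engineer would, in place of code of your own. Each camera call takes 0.05 s, during which the arm holds its last target.

## Working session

There is one attempt and no reset: what is moved stays moved. The work goes in short steps, Python scripts to look and compute and a tool call to move; the robot and the scene stay as the last step left them, time stands still between calls to the robot, and variables do not carry over. Pictures are saved under pics/ and viewed, and the job is handed in when it is done.

Besides the shell and the picture viewer there is one more tool, called after ">>>" by a JSON object that holds its "name" and its "arguments". servo_tool: Moves the arm, as the interface text tells. Its arguments: {"type":"object","properties":{"motion":{"type":"array"}},"required":["motion"]}

```bash
mkdir -p pics; python3 - <<'E'
from bench import status, optics
import cv2,json
print(status.observe())
for n in ["scene","side","wrist"]:
    p,d=optics.snapshot(n); cv2.imwrite(f"pics/{n}0.png",p[:,:,::-1]); print(n,optics.camera_info(n))
E
```

```text
{'clock': 0.0, 'joint_positions': array([-1.31299248e+00,  3.20293530e-01,  1.56567202e+00, -1.40572256e-05,
        1.25739460e+00, -2.00221992e-02]), 'qvel': array([-0.00026398, -0.00011274, -0.00129386, -0.00119187,  0.00045629,
       -0.00034189]), 'effort': array([ 2.46539734e-03, -4.12453473e+01, -2.31972456e+01,  7.31600309e-02,
        4.57577000e-02, -1.44909723e-04]), 'eef_pos': array([ 157.5583769 , -552.46801633,  213.12206976]), 'ee_rot': array([-8.76714970e-04,  9.90366404e-01,  1.38468786e-01, -1.11459125e-04]), 'force': array([0.37200499, 0.02157448, 0.08643555]), 'moment': array([-0.02605825, -0.04197104, -0.02417125]), 'gripper_width': 91.13997532775242}
scene {'fovy': 46.840326308271784, 'cx': 280.34249605846964, 'cy': 201.47151532665814, 'distortion': array([-0.00307916,  0.        ,  0.        ,  0.        ,  0.        ]), 'R': array([[ 0.25373461,  0.96715922, -0.01489241],
       [ 0.60824191, -0.17150605, -0.77500158],
       [-0.75210407,  0.18758653, -0.6317838 ]]), 't': array([-128.34946591, -290.72743376, 1408.24462778])}
side {'fovy': 56.62934188018687, 
[... 166 characters left out ...]
7181, -0.01010544],
       [-0.2517246 ,  0.65982719, -0.70799916],
       [ 0.26570478, -0.65632758, -0.70614097]]), 't': array([491.3818574 , 176.16150399, 789.40291334])}
wrist {'fovy': 70.12439920434095, 'cx': 281.6266755811728, 'cy': 211.21811261290603, 'distortion': array([-0.02169921,  0.        ,  0.        ,  0.        ,  0.        ]), 'hand_eye': array([[ 9.56148436e-04, -9.68904780e-01, -2.47432038e-01,
         6.99176051e+01],
       [ 9.99999512e-01,  8.64758069e-04,  4.78029213e-04,
         4.62868904e-01],
       [-2.49195938e-04, -2.47432374e-01,  9.68905134e-01,
        -1.71250974e+02],
       [ 0.00000000e+00,  0.00000000e+00,  0.00000000e+00,
         1.00000000e+00]])}
```

View pics/scene0.png

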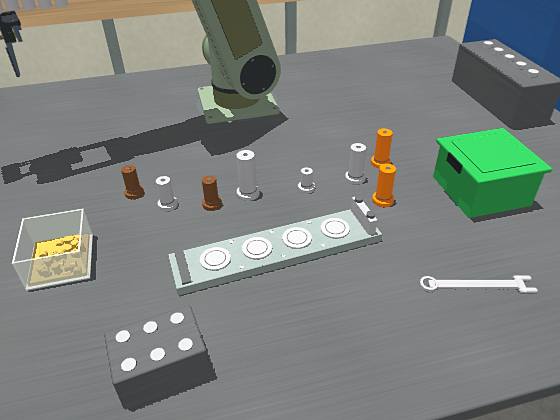

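View pics/side0.png

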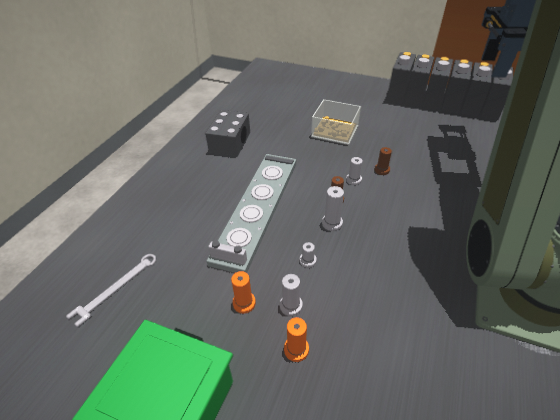

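View pics/wrist0.png

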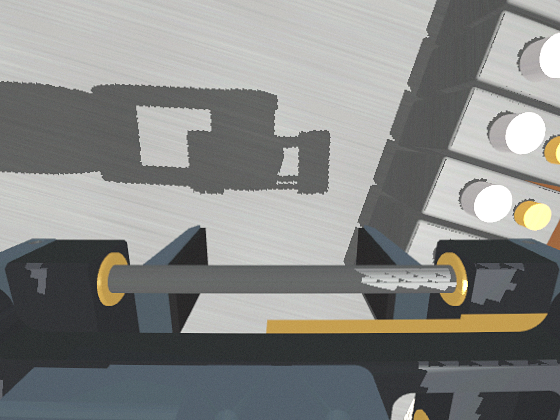

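Scene view: the steel plungers are at (165,192), (246,175), (307,180) and (357,162). Look-alikes are brown at (132,182) and (209,192), and orange at (383,147) and (385,186). The end stop is at the right (+y) end, (367,212).

```bash
cat > h.py <<'E'
from bench import *
import numpy as np, cv2
from scipy.spatial.transform import Rotation as Rn
def pose():
    s=status.observe(); q=np.array(s['ee_rot']); R=Rn.from_quat(q[[1,2,3,0]]).as_matrix(); return R,np.array(s['eef_pos']),s
def K(ci):
    f=210/np.tan(np.radians(ci['fovy']/2)); return np.array([[f,0,ci['cx']],[0,f,ci['cy']],[0,0,1]])
def cloud(name,shape=(420,560)):
    if name=='wrist': Rt,tt,_=pose()
    p,d=optics.snapshot(name); ci=optics.camera_info(name)
    u,v=np.meshgrid(np.arange(560.),np.arange(420.))
    n=cv2.undistortPoints(np.stack([u.ravel(),v.ravel()],1)[:,None],K(ci),ci['distortion'])[:,0]
    z=d.ravel(); X=np.c_[n*z[:,None],z]
    if name=='wrist':
        H=ci['hand_eye']; X=(X@H[:3,:3].T+H[:3,3])@Rt.T+tt
    else: X=(X-ci['t'])@ci['R']
    X=X.reshape(420,560,3); X[d==0]=np.nan
    return p,d,X
E
python3 - <<'E'
from h import *
for cam in ['scene','side']:
    p,d,X=cloud(cam)
    np.savez(f'{cam}.npz',p=p,X=X)
    for t in ['plunger_50','plunger_68','plunger_86','plunger_104','seat_A','end_stop','rail']:
        for o in outline_of(cam,t):
            if o['confidence']<.3: continue
            m=o['region']; P=X[m]; P=P[~np.isnan(P[:,0])]
            zt=np.percentile(P[:,2],95)
            T=P[abs(P[:,2]-zt)<4]
            print(cam,t,round(o['confidence'],2),np.array(o['box']).round(),m.sum(),'ztop',zt.round(1),'topmid',((T.min(0)+T.max(0))/2).round(1),'mean',T.mean(0).round(1),'ext',np.ptp(T,axis=0).round(1),p[m].mean(0).round())
E
```

```text
scene plunger_50 0.87 [346. 143.  22.  40.] 663 ztop 86.5 topmid [446.6 190.9  86. ] mean [447.8 191.4  85.7] ext [34.1 32.8  6.6] [149. 148. 151.]
scene plunger_50 0.8 [237. 147.  22.  53.] 982 ztop 104.4 topmid [435.6 -55.3 103.7] mean [437.1 -55.6 103.6] ext [39.4 36.3  6.5] [148. 148. 150.]
scene plunger_50 0.79 [374. 164.  20.  44.] 699 ztop 86.4 topmid [537.3 218.8  86.1] mean [538.2 218.1  85.6] ext [33.6 31.   7.1] [191. 107.  20.]
scene plunger_50 0.79 [204. 173.  18.  39.] 572 ztop 68.6 topmid [ 450.4 -137.7   68. ] mean [ 452.5 -137.9   67.8] ext [28.7 28.2  6.5] [103.  70.  46.]
scene plunger_50 0.74 [298. 167.  20.  30.] 360 ztop 50.8 topmid [452.5  72.3  50.2] mean [454.   72.5  50. ] ext [25.1 24.3  6.2] [153. 153. 155.]
scene plunger_50 0.71 [122. 167.  23.  35.] 528 ztop 68.6 topmid [ 365.3 -298.6   67.8] mean [ 366.8 -298.5   67.8] ext [29.5 29.4  5.5] [100.  66.  41.]
scene plunger_50 0.62 [156. 179.  20.  34.] 518 ztop 68.6 topmid [ 427.9 -228.5   67.8] mean [ 429.2 -229.3   67.8] ext [29.6 27.   6.3] [148. 147. 149.]
scene plunger_68 0.87 [346. 143.  22.  40.] 66
[... 7904 characters left out ...]
71 [211. 241.  35.  22.] 568 ztop 62.4 topmid [607.1 142.1  62.1] mean [606.9 142.3  61.8] ext [64.3 18.9  6.4] [128. 125. 129.]
side seat_A 0.62 [230. 228.  21.  15.] 363 ztop 26.2 topmid [612.3  81.3  24.9] mean [611.8  81.   24.4] ext [53.9 55.8  5.4] [221. 217. 220.]
side seat_A 0.61 [280. 274.  22.  42.] 727 ztop 87.0 topmid [443.9 192.   86.2] mean [443.5 192.6  86. ] ext [33.1 32.   6.1] [139. 135. 139.]
side rail 0.97 [209. 161.  84. 110.] 2566 ztop 22.0 topmid [619.9 -29.   21.9] mean [615.4 -15.4  20.1] ext [116.5 385.9   7.9] [154. 164. 162.]
side rail 0.41 [227. 231.  27.  14.] 354 ztop 26.2 topmid [612.3  81.9  24.9] mean [612.1  81.4  24.4] ext [53.9 54.6  5.4] [221. 217. 221.]
```

```bash
cat >> h.py <<'E'
def seatpx(p,X):
    m=(p.min(2)>150)&(abs(X[...,2]-24.5)<5)&(X[...,0]>540)&(X[...,0]<720)&(X[...,1]>-230)&(X[...,1]<130)
    m=(m*255).astype(np.uint8)
    cs,_=cv2.findContours(m,cv2.RETR_EXTERNAL,cv2.CHAIN_APPROX_NONE)
    return m,[c for c in cs if cv2.contourArea(c)>150]
def unproj(cam,uv,z):
    ci=optics.camera_info(cam)
    n=cv2.undistortPoints(np.array(uv,float).reshape(-1,1,2),K(ci),ci['distortion'])[:,0]
    r=np.c_[n,np.ones(len(n))]
    if cam=='wrist':
        H=ci['hand_eye'];Rt,tt,_=pose(); r=r@H[:3,:3].T@Rt.T; o=H[:3,3]@Rt.T+tt
    else: r=r@ci['R']; o=-ci['R'].T@ci['t']
    return o+r*((z-o[2])/r[:,2])[:,None]
def circ(P):
    A=np.c_[2*P[:,:2],np.ones(len(P))];s=np.linalg.lstsq(A,(P[:,:2]**2).sum(1),rcond=None)[0]
    return s[:2],np.sqrt(s[2]+s[:2]@s[:2])
E
python3 - <<'E'
from h import *
for cam in ['scene','side']:
    f=np.load(cam+'.npz');p,X=f['p'],f['X']
    m,cs=seatpx(p,X); cv2.imwrite(f'pics/m_{cam}.png',m)
    for c in cs:
        P=unproj(cam,c[:,0],24); print(cam,cv2.contourArea(c),circ(P), (P.max(0)+P.min(0))[:2]/2)
E
```

```text
scene 5501.0 (array([643.52015973, -55.05589072]), np.float64(127.82528925809139)) [629.32789944 -50.55527765]
side 2834.5 (array([607.27736652, -40.35351326]), np.float64(117.0689895991941)) [619.47256867 -37.84961939]
```

```bash
python3 - <<'E'
import cv2,numpy as np
a=cv2.imread('pics/scene0.png')[130:300,110:400]; a=cv2.resize(a,None,fx=2.7,fy=2.7,interpolation=cv2.INTER_CUBIC);cv2.imwrite('pics/crop0.png',a)
E
```

```text
(no output)
```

View pics/crop0.png

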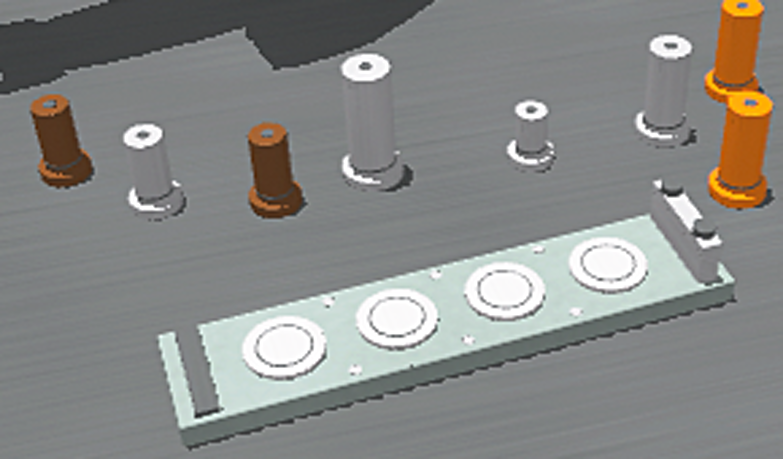

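The crop confirms the four steel plungers (grey-white) at scene px (165,192), (246,175), (307,180) and (357,162), with the stop beside the +y seat (A). Now I'll get the seat centres with a tighter brightness threshold.

```bash
sed -i 's/p.min(2)>150/p.min(2)>th/; s/def seatpx(p,X)/def seatpx(p,X,th=212)/' h.py
python3 - <<'E'
from h import *
for cam in ['scene','side']:
    f=np.load(cam+'.npz');p,X=f['p'],f['X']
    for th in (205,220):
      m,cs=seatpx(p,X,th)
      for c in cs:
        P=unproj(cam,c[:,0],24); print(cam,th,cv2.contourArea(c),circ(P), (P.max(0)+P.min(0))[:2]/2)
R,t,s=pose(); print(R.round(3))
def cmd(tgt,yaw):  # yaw of tool x in world deg
    y0=np.degrees(np.arctan2(R[1,0],R[0,0])); print('d cm',(R.T@(np.array(tgt)-t)/10).round(2),'rz',-(yaw-y0))
cmd([530,-100,300],95)
E
```

```text
scene 205 502.0 (array([ 632.37263236, -157.56867621]), np.float64(27.376089043279944)) [ 632.37653642 -157.98017737]
scene 205 472.0 (array([626.01516387, -77.62648773]), np.float64(27.363035298210384)) [625.87027857 -78.21174126]
scene 205 441.0 (array([619.48546286,   2.34132544]), np.float64(27.372703512336212)) [619.62329039   1.68626969]
scene 205 411.0 (array([612.90543034,  81.84307227]), np.float64(27.19957669620289)) [612.91388782  82.13561071]
scene 220 490.5 (array([ 632.63420783, -157.2443048 ]), np.float64(27.000861629980133)) [ 632.37653642 -157.10285419]
scene 220 463.0 (array([626.16217654, -77.45838669]), np.float64(27.065037800455354)) [625.89575221 -77.31416691]
scene 220 434.0 (array([619.37272701,   2.36102601]), np.float64(27.105430925994735)) [619.12225459   2.60533689]
scene 220 404.0 (array([613.12729309,  82.02516495]), np.float64(26.95111859834486)) [612.9264623   82.13561071]
side 205 315.5 (array([612.55424126,  80.10234303]), np.float64(26.154114154605054)) [612.39453634  80.18212677]
side 205 261.0 (array([619.10881631,   0.82064803]), np.float64(26.050384186999715)) [619.26067518   0.66881146]
side 205 222.0 (array([625.60892416, -78.83358637]), np.float64(26.141518358451734)) [625.5811175  -78.72719789]
side 205 186.5 (array([ 632.25420941, -158.39211255]), np.float64(25.922689237816588)) [ 632.30351823 -158.52931557]
side 220 253.0 (array([619.04932102,   0.88267802]), np.float64(25.61635602992684)) [618.9315523   0.6846427]
[[ 0.962  0.274  0.   ]
 [ 0.274 -0.962 -0.   ]
 [-0.     0.    -1.   ]]
d cm [ 48.22 -33.35  -8.6 ] rz -79.08373441846227
```

```bash
cat >> h.py <<'E'
def topfit(cam,p,X,xy,H,rad=45,zoff=0,dth=6):
    m=(abs(X[...,2]-H)<dth)&(np.hypot(X[...,0]-xy[0],X[...,1]-xy[1])<rad)&(p.min(2)>175)
    m=cv2.morphologyEx((m*255).astype(np.uint8),cv2.MORPH_OPEN,np.ones((2,2),np.uint8))
    cs,_=cv2.findContours(m,cv2.RETR_EXTERNAL,cv2.CHAIN_APPROX_NONE)
    if not cs: return None
    c=max(cs,key=cv2.contourArea)
    P=unproj(cam,c[:,0],H+zoff); return circ(P)+((P.max(0)+P.min(0))[:2]/2,cv2.contourArea(c))
PL={104:(434,-55),86:(445,191.5),68:(426,-228),50:(450,73)}
E
python3 - <<'E'
from h import *
for cam in ['scene','side']:
    f=np.load(cam+'.npz');p,X=f['p'],f['X']
    for H,xy in PL.items(): print(cam,H,topfit(cam,p,X,xy,H))
E
```

```text
scene 104 (array([439.08502214, -54.2927892 ]), np.float64(17.224477872297932), array([438.99591097, -54.13653533]), 121.0)
scene 86 (array([450.52235211, 192.16442213]), np.float64(15.401167977378018), array([450.65856778, 191.97576095]), 86.0)
scene 68 (array([ 430.55046032, -227.97253039]), np.float64(13.304136723435054), array([ 430.25508941, -228.06784407]), 76.5)
scene 50 (array([455.96641932,  74.61654911]), np.float64(9.804128725929017), array([456.13859876,  74.47341205]), 32.5)
side 104 (array([429.44264923, -53.32681303]), np.float64(16.37905427828909), array([429.6796741 , -53.42842079]), 116.0)
side 86 (array([441.35934441, 192.07062142]), np.float64(15.034780805661628), array([441.33888869, 191.84510802]), 173.5)
side 68 (array([ 420.6145777 , -227.27792874]), np.float64(12.524835710788418), array([ 420.64750581, -227.28638315]), 45.0)
side 50 (array([446.64414032,  75.03497182]), np.float64(10.86908707199052), array([446.92028702,  75.23734333]), 63.5)
```

>>> {"name": "servo_tool", "arguments": {"motion": [{"dx": 6,"dy": -4,"dz": -2,"rz": -10,"grip": 6.5},{"dx": 12,"dy": -8,"dz": -4,"rz": -20,"grip": 6.5},{"dx": 18,"dy": -12,"dz": -6,"rz": -30,"grip": 6.5},{"dx": 24,"dy": -16,"dz": -8,"rz": -40,"grip": 6.5},{"dx": 30,"dy": -20,"dz": -8.6,"rz": -50,"grip": 6.5},{"dx": 36,"dy": -25,"dz": -8.6,"rz": -60,"grip": 6.5},{"dx": 42,"dy": -29,"dz": -8.6,"rz": -70,"grip": 6.5},{"dx": 48.2,"dy": -33.4,"dz": -8.6,"rz": -78.7,"grip": 6.5},{"dx": 48.2,"dy": -33.4,"dz": -8.6,"rz": -78.7,"grip": 6.5},{"dx": 48.2,"dy": -33.4,"dz": -8.6,"rz": -78.7,"grip": 6.5},{"dx": 48.2,"dy": -33.4,"dz": -8.6,"rz": -78.7,"grip": 6.5},{"dx": 48.2,"dy": -33.4,"dz": -8.6,"rz": -78.7,"grip": 6.5}]}}

```text
validation failed for argument at $.mo...
```

>>> {"name": "servo_tool", "arguments": {"motion": [{"dx": 6.0,"dy": -4.0,"dz": -2.0,"rx": 0.0,"ry": 0.0,"rz": -10.0,"grip": 6.5},{"dx": 12.0,"dy": -8.0,"dz": -4.0,"rx": 0.0,"ry": 0.0,"rz": -20.0,"grip": 6.5},{"dx": 18.0,"dy": -12.0,"dz": -6.0,"rx": 0.0,"ry": 0.0,"rz": -30.0,"grip": 6.5},{"dx": 24.0,"dy": -16.0,"dz": -8.0,"rx": 0.0,"ry": 0.0,"rz": -40.0,"grip": 6.5},{"dx": 30.0,"dy": -20.0,"dz": -8.6,"rx": 0.0,"ry": 0.0,"rz": -50.0,"grip": 6.5},{"dx": 36.0,"dy": -25.0,"dz": -8.6,"rx": 0.0,"ry": 0.0,"rz": -60.0,"grip": 6.5},{"dx": 42.0,"dy": -29.0,"dz": -8.6,"rx": 0.0,"ry": 0.0,"rz": -70.0,"grip": 6.5},{"dx": 48.2,"dy": -33.4,"dz": -8.6,"rx": 0.0,"ry": 0.0,"rz": -78.7,"grip": 6.5},{"dx": 48.2,"dy": -33.4,"dz": -8.6,"rx": 0.0,"ry": 0.0,"rz": -78.7,"grip": 6.5},{"dx": 48.2,"dy": -33.4,"dz": -8.6,"rx": 0.0,"ry": 0.0,"rz": -78.7,"grip": 6.5},{"dx": 48.2,"dy": -33.4,"dz": -8.6,"rx": 0.0,"ry": 0.0,"rz": -78.7,"grip": 6.5},{"dx": 48.2,"dy": -33.4,"dz": -8.6,"rx": 0.0,"ry": 0.0,"rz": -78.7,"grip": 6.5}]}}

```text
clock: 2.45
eef_pos: [529.1, -100.0, 299.8]
ee_rot: [-0.0, 0.678, 0.735, -0.0]
force: [-0.2, -0.1, -0.2]
gripper_width: 64.6
```

```bash
cat >> h.py <<'E'
def cmd(tgt,yaw=94.67):
    R,t,s=pose(); y0=np.degrees(np.arctan2(R[1,0],R[0,0]))
    print('clock',round(s['clock'],2),'pos',t.round(1),'F',s['force'].round(1),'w',round(s['gripper_width'],1))
    print('target',tgt,'d cm',(R.T@(np.array(tgt,float)-t)/10).round(2),'rz',round(-(yaw-y0),2),'tilt',R[:,2].round(4))
E
python3 - <<'E'
from h import *
cam='wrist'
p,d,X=cloud(cam); np.savez('wrist.npz',p=p,X=X); cv2.imwrite('pics/wrist1.png',p[:,:,::-1])
for th in (205,220):
      m,cs=seatpx(p,X,th)
      for c in cs:
        P=unproj(cam,c[:,0],24); print(cam,th,cv2.contourArea(c),circ(P), (P.max(0)+P.min(0))[:2]/2)
for H,xy in PL.items():
  m=(abs(X[...,2]-H)<4)&(np.hypot(X[...,0]-xy[0],X[...,1]-xy[1])<40)
  if m.sum()<20: continue
  T=X[m]; c=cv2.findContours((m*255).astype(np.uint8),0,1)[0]; c=max(c,key=cv2.contourArea)
  P=unproj(cam,c[:,0],H);print(H,m.sum(),circ(P),(P.max(0)+P.min(0))[:2]/2,T.mean(0),np.ptp(T,axis=0))
cmd([529,-100,300])
E
```

```text
wrist 205 9279.0 (array([572.74656887, -39.17884513]), np.float64(126.14564786418987)) [621.79179865 -49.0226961 ]
wrist 220 9236.0 (array([572.72312172, -39.27086212]), np.float64(126.11990481236388)) [621.66081619 -49.15074763]
104 784 (array([434.17453216, -57.08265362]), np.float64(18.3899788354477)) [433.92050656 -57.21116008] [434.39333845 -56.64134234 104.34982952] [37.5917811  37.21907694  6.21005843]
50 340 (array([451.17616822,  71.17130095]), np.float64(12.202919165059148)) [451.2359889   71.18439164] [451.24792981  71.38542455  50.29605302] [24.33784918 26.19885475  6.77403293]
clock 2.5 pos [ 528.9 -100.4  299.9] F [ 0.1  0.1 -0.8] w 64.6
target [529, -100, 300] d cm [ 0.04  0.01 -0.01] rz -0.11 tilt [-5.e-04 -5.e-04 -1.e+00]
```

View pics/wrist1.png

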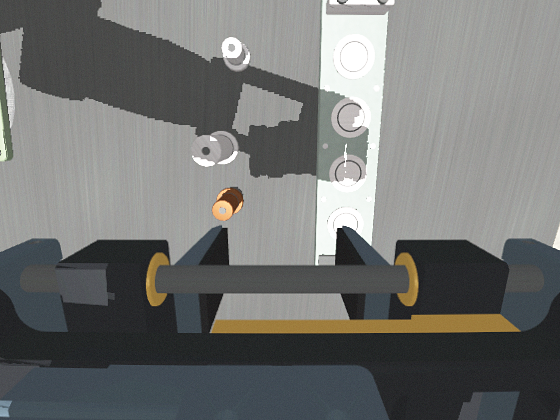

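The wrist view shows the shaded seats at about (353,57), (350,118), (348,173) and (343,223), and the steel plungers 104 at (206,150) and 50 at (232,47). I'll locate the seat rims with Hough circles.

```bash
python3 - <<'E'
from h import *
f=np.load('wrist.npz');p=f['p']
g=cv2.cvtColor(p,cv2.COLOR_RGB2GRAY)
G=cv2.resize(g[:250,300:400],None,fx=4,fy=4,interpolation=cv2.INTER_CUBIC)
c=cv2.HoughCircles(G,cv2.HOUGH_GRADIENT_ALT,1.5,100,param1=120,param2=.6,minRadius=30,maxRadius=110)
print(c)
V=cv2.cvtColor(G,cv2.COLOR_GRAY2BGR)
if c is not None:
  for q in c[0]:
    uv=(q[:2]+.5)/4-.5+[300,0]; print(uv,q[2]/4,unproj('wrist',[uv],24))
    cv2.circle(V,(int(q[0]),int(q[1])),int(q[2]),(0,0,255),1)
cv2.imwrite('pics/wc1.png',V[:600])
E
```

```text
[[[202.5      466.5       56.917152]
  [202.5      466.5       80.93304 ]
  [189.       694.5       48.544025]
  [189.       694.5       75.189156]
  [216.       214.5       52.085533]
  [202.5      466.5       47.621883]]]
[350.25 116.25] 14.229288 [[619.79932772   2.11179132  24.        ]]
[350.25 116.25] 20.23326 [[619.79932772   2.11179132  24.        ]]
[346.875 173.25 ] 12.136006 [[625.79380535 -79.33607533  24.        ]]
[346.875 173.25 ] 18.797289 [[625.79380535 -79.33607533  24.        ]]
[353.625  53.25 ] 13.021383 [[613.40397447  84.60867911  24.        ]]
[350.25 116.25] 11.905471 [[619.79932772   2.11179132  24.        ]]
```

View pics/wc1.png

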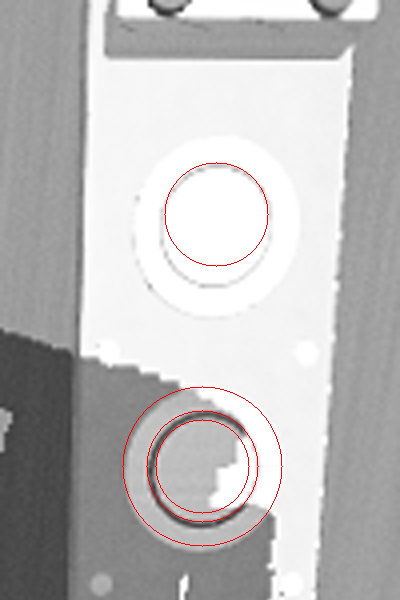

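```bash
python3 - <<'E'
from h import *
cmd([434,-55.8,125]);cmd([434,-55.8,68])
E
```

```text
clock 2.5 pos [ 528.9 -100.4  299.9] F [ 0.1  0.1 -0.8] w 64.6
target [434, -55.8, 125] d cm [ 5.21 -9.1  17.5 ] rz -0.11 tilt [-5.e-04 -5.e-04 -1.e+00]
clock 2.5 pos [ 528.9 -100.4  299.9] F [ 0.1  0.1 -0.8] w 64.6
target [434, -55.8, 68] d cm [ 5.21 -9.1  23.2 ] rz -0.11 tilt [-5.e-04 -5.e-04 -1.e+00]
```

>>> {"name": "servo_tool", "arguments": {"motion": [{"dx": 1.7,"dy": -3.0,"dz": 4.0,"rx": 0.0,"ry": 0.0,"rz": -0.1,"grip": 6.5},{"dx": 3.5,"dy": -6.1,"dz": 8.0,"rx": 0.0,"ry": 0.0,"rz": -0.1,"grip": 6.5},{"dx": 5.2,"dy": -9.1,"dz": 13.0,"rx": 0.0,"ry": 0.0,"rz": -0.1,"grip": 6.5},{"dx": 5.2,"dy": -9.1,"dz": 16.0,"rx": 0.0,"ry": 0.0,"rz": -0.1,"grip": 6.5},{"dx": 5.2,"dy": -9.1,"dz": 17.5,"rx": 0.0,"ry": 0.0,"rz": -0.1,"grip": 6.5},{"dx": 5.2,"dy": -9.1,"dz": 19.5,"rx": 0.0,"ry": 0.0,"rz": -0.1,"grip": 6.5},{"dx": 5.2,"dy": -9.1,"dz": 21.5,"rx": 0.0,"ry": 0.0,"rz": -0.1,"grip": 6.5},{"dx": 5.2,"dy": -9.1,"dz": 23.2,"rx": 0.0,"ry": 0.0,"rz": -0.1,"grip": 6.5},{"dx": 5.2,"dy": -9.1,"dz": 23.2,"rx": 0.0,"ry": 0.0,"rz": -0.1,"grip": 6.5},{"dx": 5.2,"dy": -9.1,"dz": 23.2,"rx": 0.0,"ry": 0.0,"rz": -0.1,"grip": 6.5},{"dx": 5.2,"dy": -9.1,"dz": 23.2,"rx": 0.0,"ry": 0.0,"rz": -0.1,"grip": 2.0},{"dx": 5.2,"dy": -9.1,"dz": 23.2,"rx": 0.0,"ry": 0.0,"rz": -0.1,"grip": 2.0},{"dx": 5.2,"dy": -9.1,"dz": 23.2,"rx": 0.0,"ry": 0.0,"rz": -0.1,"grip": 2.0},{"dx": 5.2,"dy": -9.1,"dz": 23.2,"rx": 0.0,"ry": 0.0,"rz": -0.1,"grip": 2.0},{"dx": 5.2,"dy": -9.1,"dz": 23.2,"rx": 0.0,"ry": 0.0,"rz": -0.1,"grip": 2.0},{"dx": 5.2,"dy": -9.1,"dz": 23.2,"rx": 0.0,"ry": 0.0,"rz": -0.1,"grip": 2.0}]}}

```text
clock: 4.5
eef_pos: [434.3, -55.1, 68.1]
ee_rot: [-0.0, 0.677, 0.736, -0.0]
force: [-3.5, -0.2, 4.8]
gripper_width: 37.6
```

```bash
python3 - <<'E'
from h import *
p,d=optics.snapshot('wrist'); cv2.imwrite('pics/wrist2.png',p[:,:,::-1])
cmd([434,-55.8,160]);cmd([613,81.5,160]);cmd([613,81.5,92.5])
E
```

```text
clock 4.55 pos [434.3 -55.1  68.1] F [-2.9 -0.1  5.3] w 37.7
target [434, -55.8, 160] d cm [-0.07 -0.04 -9.19] rz 0.06 tilt [-9.e-04 -1.e-04 -1.e+00]
clock 4.55 pos [434.3 -55.1  68.1] F [-2.9 -0.1  5.3] w 37.7
target [613, 81.5, 160] d cm [12.14 18.93 -9.21] rz 0.06 tilt [-9.e-04 -1.e-04 -1.e+00]
clock 4.55 pos [434.3 -55.1  68.1] F [-2.9 -0.1  5.3] w 37.7
target [613, 81.5, 92.5] d cm [12.14 18.93 -2.46] rz 0.06 tilt [-9.e-04 -1.e-04 -1.e+00]
```

View pics/wrist2.png

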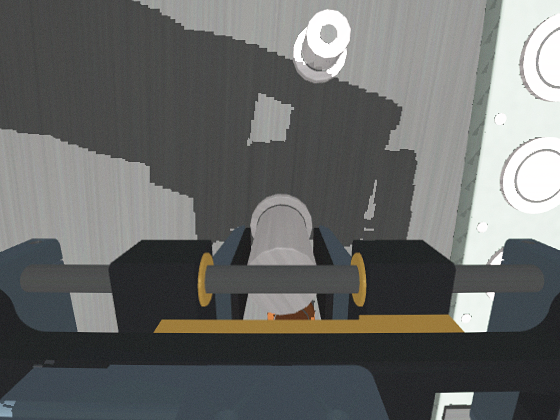

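```bash
python3 - <<'E'
from h import *
p=cv2.imread('pics/wrist2.png'); g=cv2.cvtColor(p,cv2.COLOR_BGR2GRAY)
print(g[186:206,279:286].mean(1).round())
P=unproj('wrist',[[281.5,193.5]],10); print(P); R,t,s=pose()
print((R.T@(P[0]-t)))
E
```

```text
[ 74.  73.  74.  75.  73.  74.  72.  84. 122. 146. 156. 167. 160. 161.
 162. 161. 162. 157. 118.  83.]
[[432.65458005 -30.408863    10.        ]]
[24.73813137  0.46344834 58.10047285]
```

>>> {"name": "servo_tool", "arguments": {"motion": [{"dx": 0.0,"dy": 0.0,"dz": -3.0,"rx": 0.0,"ry": 0.0,"rz": 0.0,"grip": 2.0},{"dx": 0.0,"dy": 0.0,"dz": -7.0,"rx": 0.0,"ry": 0.0,"rz": 0.0,"grip": 2.0},{"dx": 2.0,"dy": 3.5,"dz": -9.2,"rx": 0.0,"ry": 0.0,"rz": 0.0,"grip": 2.0},{"dx": 5.0,"dy": 7.5,"dz": -9.2,"rx": 0.0,"ry": 0.0,"rz": 0.0,"grip": 2.0},{"dx": 8.0,"dy": 12.0,"dz": -9.2,"rx": 0.0,"ry": 0.0,"rz": 0.0,"grip": 2.0},{"dx": 10.5,"dy": 16.0,"dz": -9.2,"rx": 0.0,"ry": 0.0,"rz": 0.0,"grip": 2.0},{"dx": 12.1,"dy": 18.9,"dz": -9.2,"rx": 0.0,"ry": 0.0,"rz": 0.0,"grip": 2.0},{"dx": 12.1,"dy": 18.9,"dz": -8.0,"rx": 0.0,"ry": 0.0,"rz": 0.0,"grip": 2.0},{"dx": 12.1,"dy": 18.9,"dz": -6.0,"rx": 0.0,"ry": 0.0,"rz": 0.0,"grip": 2.0},{"dx": 12.1,"dy": 18.9,"dz": -4.0,"rx": 0.0,"ry": 0.0,"rz": 0.0,"grip": 2.0},{"dx": 12.1,"dy": 18.9,"dz": -4.0,"rx": 0.0,"ry": 0.0,"rz": 0.0,"grip": 2.0},{"dx": 12.1,"dy": 18.9,"dz": -4.0,"rx": 0.0,"ry": 0.0,"rz": 0.0,"grip": 2.0},{"dx": 12.1,"dy": 18.9,"dz": -4.0,"rx": 0.0,"ry": 0.0,"rz": 0.0,"grip": 2.0}]}}

```text
clock: 6.18
eef_pos: [613.6, 81.0, 108.8]
ee_rot: [0.001, 0.677, 0.736, 0.001]
force: [0.2, -0.2, -7.6]
gripper_width: 37.6
```

```bash
python3 - <<'E'
from h import *
cmd([613,81.5,92.5])
for c in ['scene','side','wrist']:
  p,d=optics.snapshot(c); cv2.imwrite(f'pics/{c}3.png',p[:,:,::-1])
a=cv2.imread('pics/scene3.png')[120:270,270:410];b=cv2.imread('pics/side3.png')[170:320,180:320];
cv2.imwrite('pics/j3.png',np.hstack([cv2.resize(a,(373,400),interpolation=2),cv2.resize(b,(373,400),interpolation=2)]))
E
```

```text
clock 6.17 pos [613.6  81.  108.8] F [ 0.2 -0.2 -7.6] w 37.6
target [613, 81.5, 92.5] d cm [ 0.06 -0.06  1.63] rz 0.04 tilt [ 1.7e-03  1.0e-04 -1.0e+00]
```

View pics/j3.png

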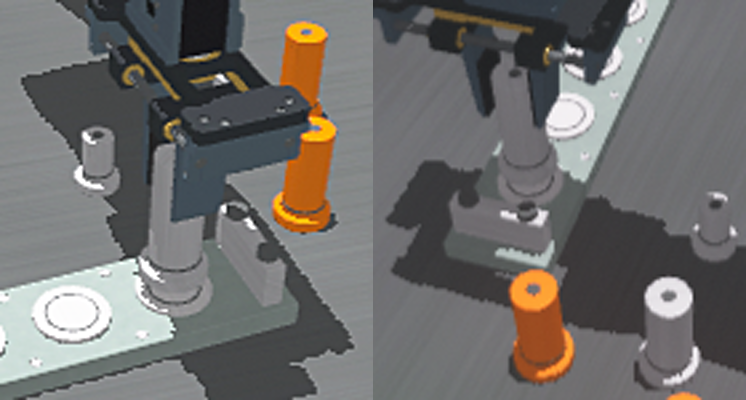

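View pics/wrist3.png

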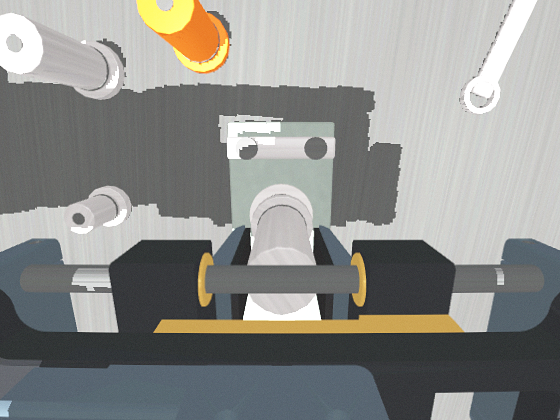

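>>> {"name": "servo_tool", "arguments": {"motion": [{"dx": 0.05,"dy": -0.05,"dz": 0.8,"rx": 0.0,"ry": 0.0,"rz": 0.0,"grip": 2.0},{"dx": 0.05,"dy": -0.05,"dz": 1.3,"rx": 0.0,"ry": 0.0,"rz": 0.0,"grip": 2.0},{"dx": 0.05,"dy": -0.05,"dz": 1.6,"rx": 0.0,"ry": 0.0,"rz": 0.0,"grip": 2.0},{"dx": 0.05,"dy": -0.05,"dz": 1.65,"rx": 0.0,"ry": 0.0,"rz": 0.0,"grip": 2.0},{"dx": 0.05,"dy": -0.05,"dz": 1.65,"rx": 0.0,"ry": 0.0,"rz": 0.0,"grip": 2.0},{"dx": 0.05,"dy": -0.05,"dz": 1.65,"rx": 0.0,"ry": 0.0,"rz": 0.0,"grip": 2.0}]}}

```text
clock: 7.08
eef_pos: [612.2, 81.4, 92.3]
ee_rot: [-0.0, 0.677, 0.736, -0.0]
force: [-5.1, -1.3, 4.9]
gripper_width: 37.7
```

>>> {"name": "servo_tool", "arguments": {"motion": [{"dx": 0.0,"dy": 0.0,"dz": 0.0,"rx": 0.0,"ry": 0.0,"rz": 0.0,"grip": 6.5},{"dx": 0.0,"dy": 0.0,"dz": 0.0,"rx": 0.0,"ry": 0.0,"rz": 0.0,"grip": 6.5},{"dx": 0.0,"dy": 0.0,"dz": 0.0,"rx": 0.0,"ry": 0.0,"rz": 0.0,"grip": 6.5},{"dx": 0.0,"dy": 0.0,"dz": 0.0,"rx": 0.0,"ry": 0.0,"rz": 0.0,"grip": 6.5},{"dx": 0.0,"dy": 0.0,"dz": -2.0,"rx": 0.0,"ry": 0.0,"rz": 0.0,"grip": 6.5},{"dx": 0.0,"dy": 0.0,"dz": -6.0,"rx": 0.0,"ry": 0.0,"rz": 0.0,"grip": 6.5},{"dx": 0.0,"dy": 0.0,"dz": -8.0,"rx": 0.0,"ry": 0.0,"rz": 0.0,"grip": 6.5},{"dx": 0.0,"dy": 0.0,"dz": -8.0,"rx": 0.0,"ry": 0.0,"rz": 0.0,"grip": 6.5}]}}

```text
clock: 8.07
eef_pos: [613.8, 81.7, 173.2]
ee_rot: [0.001, 0.677, 0.736, 0.002]
force: [0.7, -0.2, -1.1]
gripper_width: 65.1
```

```bash
python3 - <<'E'
from h import *
cmd([445.6,191.7,110]);cmd([445.6,191.7,50])
p,d,X=cloud('wrist'); cv2.imwrite('pics/wrist4.png',p[:,:,::-1])
E
```

```text
clock 8.07 pos [613.8  81.7 173.2] F [ 0.7 -0.2 -1.1] w 65.1
target [445.6, 191.7, 110] d cm [ 12.35 -15.88   6.25] rz 0.05 tilt [ 4.3e-03  4.0e-04 -1.0e+00]
clock 8.07 pos [613.8  81.7 173.2] F [ 0.7 -0.2 -1.1] w 65.1
target [445.6, 191.7, 50] d cm [ 12.35 -15.91  12.25] rz 0.05 tilt [ 4.3e-03  4.0e-04 -1.0e+00]
```

View pics/wrist4.png

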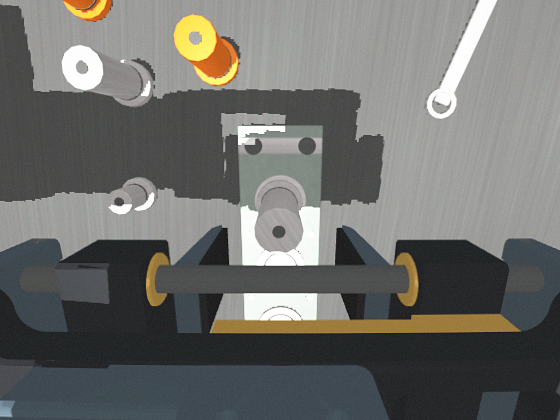

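>>> {"name": "servo_tool", "arguments": {"motion": [{"dx": 3.0,"dy": -4.0,"dz": 0.0,"rx": 0.0,"ry": 0.0,"rz": 0.0,"grip": 6.5},{"dx": 6.0,"dy": -8.0,"dz": 0.0,"rx": 0.0,"ry": 0.0,"rz": 0.0,"grip": 6.5},{"dx": 9.0,"dy": -12.0,"dz": 2.0,"rx": 0.0,"ry": 0.0,"rz": 0.0,"grip": 6.5},{"dx": 12.3,"dy": -15.9,"dz": 4.0,"rx": 0.0,"ry": 0.0,"rz": 0.0,"grip": 6.5},{"dx": 12.3,"dy": -15.9,"dz": 6.3,"rx": 0.0,"ry": 0.0,"rz": 0.0,"grip": 6.5},{"dx": 12.3,"dy": -15.9,"dz": 6.3,"rx": 0.0,"ry": 0.0,"rz": 0.0,"grip": 6.5},{"dx": 12.3,"dy": -15.9,"dz": 6.3,"rx": 0.0,"ry": 0.0,"rz": 0.0,"grip": 6.5},{"dx": 12.3,"dy": -15.9,"dz": 6.3,"rx": 0.0,"ry": 0.0,"rz": 0.0,"grip": 6.5},{"dx": 12.3,"dy": -15.9,"dz": 6.3,"rx": 0.0,"ry": 0.0,"rz": 0.0,"grip": 6.5}]}}

```text
clock: 9.25
eef_pos: [444.7, 190.9, 108.9]
ee_rot: [0.0, 0.678, 0.735, 0.001]
force: [-0.2, -0.1, -0.7]
gripper_width: 65.3
```

```bash
python3 - <<'E'
from h import *
cmd([445.6,191.7,50])
p,d,X=cloud('wrist'); cv2.imwrite('pics/wrist5.png',p[:,:,::-1])
g=cv2.cvtColor(p,cv2.COLOR_RGB2GRAY)
print(g[150:240:3,278:286].mean(1).round())
E
```

```text
clock 9.25 pos [444.7 190.9 108.9] F [-0.2 -0.1 -0.7] w 65.3
target [445.6, 191.7, 50] d cm [0.07 0.09 5.89] rz 0.0 tilt [ 1.1e-03  4.0e-04 -1.0e+00]
[103. 104. 104. 103. 103. 105. 106. 105. 105. 105. 105. 105. 140. 219.
 220. 144. 196. 195. 194. 192. 193. 192. 203. 211. 210. 211. 210. 211.
 104. 107.]
```

View pics/wrist5.png

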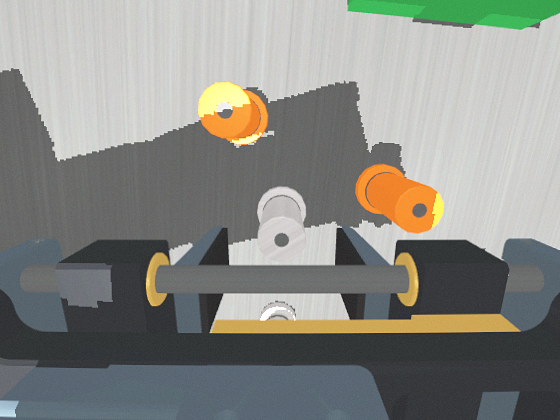

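```bash
python3 - <<'E'
from h import *
R,t,s=pose()
for uv,z in (([281.8,239.7],86),([281.5,186],10)):
  P=unproj('wrist',[uv],z)[0]; print(P, R.T@(P-t))
E
```

```text
[445.29614449 190.28355049  86.        ] [-0.66463656  0.6826285  22.83045334]
[443.16448712 214.66437903  10.        ] [23.79418798  0.47648673 98.83500696]
```

>>> {"name": "servo_tool", "arguments": {"motion": [{"dx": 0.0,"dy": 0.06,"dz": 2.0,"rx": 0.0,"ry": 0.0,"rz": 0.0,"grip": 6.5},{"dx": 0.0,"dy": 0.06,"dz": 4.5,"rx": 0.0,"ry": 0.0,"rz": 0.0,"grip": 6.5},{"dx": 0.0,"dy": 0.06,"dz": 5.9,"rx": 0.0,"ry": 0.0,"rz": 0.0,"grip": 6.5},{"dx": 0.0,"dy": 0.06,"dz": 5.9,"rx": 0.0,"ry": 0.0,"rz": 0.0,"grip": 6.5},{"dx": 0.0,"dy": 0.06,"dz": 5.9,"rx": 0.0,"ry": 0.0,"rz": 0.0,"grip": 2.0},{"dx": 0.0,"dy": 0.06,"dz": 5.9,"rx": 0.0,"ry": 0.0,"rz": 0.0,"grip": 2.0},{"dx": 0.0,"dy": 0.06,"dz": 5.9,"rx": 0.0,"ry": 0.0,"rz": 0.0,"grip": 2.0},{"dx": 0.0,"dy": 0.06,"dz": 5.9,"rx": 0.0,"ry": 0.0,"rz": 0.0,"grip": 2.0},{"dx": 0.0,"dy": 0.06,"dz": 5.9,"rx": 0.0,"ry": 0.0,"rz": 0.0,"grip": 2.0},{"dx": 0.0,"dy": 0.06,"dz": 5.9,"rx": 0.0,"ry": 0.0,"rz": 0.0,"grip": 2.0}]}}

```text
clock: 10.55
eef_pos: [444.7, 191.2, 49.8]
ee_rot: [0.0, 0.677, 0.736, 0.0]
force: [-1.7, -0.5, 5.8]
gripper_width: 33.4
```

```bash
python3 - <<'E'
from h import *
p,d=optics.snapshot('wrist'); cv2.imwrite('pics/wrist6.png',p[:,:,::-1])
R,t,s=pose(); g=cv2.cvtColor(p,cv2.COLOR_RGB2GRAY)[:,278:286].mean(1); print(list(enumerate(g.round()))[170:225])
cmd([619.5,1.6,150]);cmd([619.5,1.6,74.5])
E
```

```text
[(170, np.float64(109.0)), (171, np.float64(109.0)), (172, np.float64(110.0)), (173, np.float64(109.0)), (174, np.float64(108.0)), (175, np.float64(110.0)), (176, np.float64(109.0)), (177, np.float64(109.0)), (178, np.float64(110.0)), (179, np.float64(109.0)), (180, np.float64(110.0)), (181, np.float64(108.0)), (182, np.float64(110.0)), (183, np.float64(110.0)), (184, np.float64(110.0)), (185, np.float64(110.0)), (186, np.float64(110.0)), (187, np.float64(111.0)), (188, np.float64(110.0)), (189, np.float64(112.0)), (190, np.float64(110.0)), (191, np.float64(110.0)), (192, np.float64(110.0)), (193, np.float64(111.0)), (194, np.float64(111.0)), (195, np.float64(110.0)), (196, np.float64(111.0)), (197, np.float64(110.0)), (198, np.float64(109.0)), (199, np.float64(129.0)), (200, np.float64(181.0)), (201, np.float64(203.0)), (202, np.float64(209.0)), (203, np.float64(229.0)), (204, np.float64(223.0)), (205, np.float64(225.0)), (206, np.float64(224.0)), (207, np.float64(225.0)), (208, np.float64(224.0)), (209, np.float64(223.0)), (210, np.float64(218.0)), (211, np.float64(182.0)), (212, np.float64(116.0)), (213, np.float64(182.0)), (214, np.float64(207.0)), (215, np.float64(205.0)), (216, np.float64(204.0)), (217, np.float64(203.0)), (218, np.float64(204.0)), (219, np.float64(203.0)), (220, np.float64(203.0)), (221, np.float64(203.0)), (222, np.float64(202.0)), (223, np.float64(202.0)), (224, np.float64(202.0))]
clock 10.6 pos [444.7 191.1  49.8] F [-2.1 -0.5  5.4] w 33.5
target [619.5, 1.6, 150] d cm [-20.32  15.87 -10.02] rz 0.04 tilt [ 3.e-04  1.e-04 -1.e+00]
clock 10.6 pos [444.7 191.1  49.8] F [-2.1 -0.5  5.4] w 33.5
target [619.5, 1.6, 74.5] d cm [-20.33  15.86  -2.47] rz 0.04 tilt [ 3.e-04  1.e-04 -1.e+00]
```

>>> {"name": "servo_tool", "arguments": {"motion": [{"dx": 0.0,"dy": 0.0,"dz": -4.0,"rx": 0.0,"ry": 0.0,"rz": 0.0,"grip": 2.0},{"dx": 0.0,"dy": 0.0,"dz": -9.5,"rx": 0.0,"ry": 0.0,"rz": 0.0,"grip": 2.0},{"dx": -2.5,"dy": 2.0,"dz": -13.5,"rx": 0.0,"ry": 0.0,"rz": 0.0,"grip": 2.0},{"dx": -6.5,"dy": 5.0,"dz": -13.5,"rx": 0.0,"ry": 0.0,"rz": 0.0,"grip": 2.0},{"dx": -10.5,"dy": 8.0,"dz": -13.5,"rx": 0.0,"ry": 0.0,"rz": 0.0,"grip": 2.0},{"dx": -14.5,"dy": 11.0,"dz": -13.5,"rx": 0.0,"ry": 0.0,"rz": 0.0,"grip": 2.0},{"dx": -18.0,"dy": 14.0,"dz": -13.5,"rx": 0.0,"ry": 0.0,"rz": 0.0,"grip": 2.0},{"dx": -20.3,"dy": 15.9,"dz": -13.5,"rx": 0.0,"ry": 0.0,"rz": 0.0,"grip": 2.0},{"dx": -20.3,"dy": 15.9,"dz": -11.0,"rx": 0.0,"ry": 0.0,"rz": 0.0,"grip": 2.0},{"dx": -20.3,"dy": 15.9,"dz": -7.0,"rx": 0.0,"ry": 0.0,"rz": 0.0,"grip": 2.0},{"dx": -20.3,"dy": 15.9,"dz": -4.0,"rx": 0.0,"ry": 0.0,"rz": 0.0,"grip": 2.0},{"dx": -20.3,"dy": 15.9,"dz": -3.5,"rx": 0.0,"ry": 0.0,"rz": 0.0,"grip": 2.0},{"dx": -20.3,"dy": 15.9,"dz": -3.5,"rx": 0.0,"ry": 0.0,"rz": 0.0,"grip": 2.0},{"dx": -20.3,"dy": 15.9,"dz": -3.5,"rx": 0.0,"ry": 0.0,"rz": 0.0,"grip": 2.0},{"dx": -20.3,"dy": 15.9,"dz": -3.5,"rx": 0.0,"ry": 0.0,"rz": 0.0,"grip": 2.0},{"dx": -20.3,"dy": 15.9,"dz": -3.5,"rx": 0.0,"ry": 0.0,"rz": 0.0,"grip": 2.0}]}}

```text
clock: 12.6
eef_pos: [620.1, 1.8, 85.2]
ee_rot: [0.001, 0.677, 0.736, 0.0]
force: [0.9, 0.3, -5.7]
gripper_width: 33.2
```

```bash
python3 - <<'E'
from h import *
cmd([619.5,1.6,74.2])
p,d=optics.snapshot('wrist'); cv2.imwrite('pics/wrist7.png',p[:,:,::-1])
R,t,s=pose(); g=cv2.cvtColor(p,cv2.COLOR_RGB2GRAY)[:,278:286].mean(1); print(g[190:220].round())
H=optics.camera_info('wrist')
print(R.T@(unproj('wrist',[[281.5,199.3]],t[2]-39.8)[0]-t))
E
```

```text
clock 12.6 pos [620.1   1.8  85.2] F [ 0.9  0.3 -5.7] w 33.2
target [619.5, 1.6, 74.2] d cm [-0.02 -0.06  1.1 ] rz 0.05 tilt [ 1.3e-03 -1.0e-04 -1.0e+00]
[222. 227. 225. 223. 223. 222. 219. 222. 226. 220. 192. 183. 194. 216.
 208. 212. 209. 211. 211. 210. 204. 166. 106. 168. 192. 190. 188. 190.
 188. 188.]
[24.03876711  0.46012532 39.79556971]
```

View pics/wrist7.png

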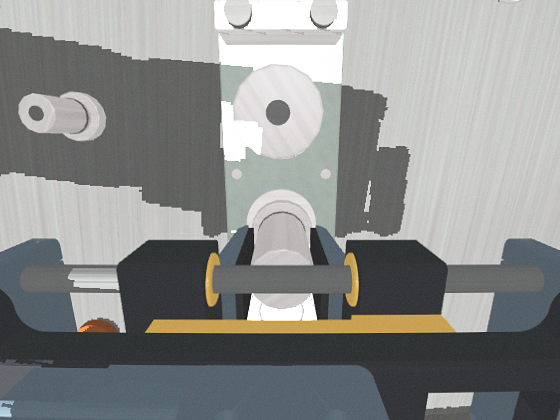

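>>> {"name": "servo_tool", "arguments": {"motion": [{"dx": -0.07,"dy": -0.05,"dz": 0.6,"rx": 0.0,"ry": 0.0,"rz": 0.0,"grip": 2.0},{"dx": -0.07,"dy": -0.05,"dz": 0.9,"rx": 0.0,"ry": 0.0,"rz": 0.0,"grip": 2.0},{"dx": -0.07,"dy": -0.05,"dz": 1.1,"rx": 0.0,"ry": 0.0,"rz": 0.0,"grip": 2.0},{"dx": -0.07,"dy": -0.05,"dz": 1.15,"rx": 0.0,"ry": 0.0,"rz": 0.0,"grip": 2.0},{"dx": -0.07,"dy": -0.05,"dz": 1.15,"rx": 0.0,"ry": 0.0,"rz": 0.0,"grip": 2.0},{"dx": -0.07,"dy": -0.05,"dz": 1.15,"rx": 0.0,"ry": 0.0,"rz": 0.0,"grip": 2.0}]}}

```text
clock: 13.4
eef_pos: [618.9, 1.0, 73.8]
ee_rot: [-0.0, 0.677, 0.736, -0.0]
force: [-4.3, -0.9, 5.5]
gripper_width: 33.4
```

>>> {"name": "servo_tool", "arguments": {"motion": [{"dx": 0.0,"dy": 0.0,"dz": 0.0,"rx": 0.0,"ry": 0.0,"rz": 0.0,"grip": 6.5},{"dx": 0.0,"dy": 0.0,"dz": 0.0,"rx": 0.0,"ry": 0.0,"rz": 0.0,"grip": 6.5},{"dx": 0.0,"dy": 0.0,"dz": 0.0,"rx": 0.0,"ry": 0.0,"rz": 0.0,"grip": 6.5},{"dx": 0.0,"dy": 0.0,"dz": 0.0,"rx": 0.0,"ry": 0.0,"rz": 0.0,"grip": 6.5},{"dx": 0.0,"dy": 0.0,"dz": -2.0,"rx": 0.0,"ry": 0.0,"rz": 0.0,"grip": 6.5},{"dx": 0.0,"dy": 0.0,"dz": -6.0,"rx": 0.0,"ry": 0.0,"rz": 0.0,"grip": 6.5},{"dx": 0.0,"dy": 0.0,"dz": -8.0,"rx": 0.0,"ry": 0.0,"rz": 0.0,"grip": 6.5},{"dx": 0.0,"dy": 0.0,"dz": -8.0,"rx": 0.0,"ry": 0.0,"rz": 0.0,"grip": 6.5},{"dx": 0.0,"dy": 0.0,"dz": -8.0,"rx": 0.0,"ry": 0.0,"rz": 0.0,"grip": 6.5}]}}

```text
clock: 14.52
eef_pos: [618.6, 1.1, 151.8]
ee_rot: [-0.001, 0.677, 0.736, -0.001]
force: [0.2, 0.0, 0.3]
gripper_width: 65.0
```

```bash
python3 - <<'E'
from h import *
cmd([425.9,-228,95])
p,d=optics.snapshot('wrist'); cv2.imwrite('pics/wrist8.png',p[:,:,::-1])
E
```

```text
clock 14.53 pos [618.6   1.1 151.8] F [0.2 0.  0.3] w 65.0
target [425.9, -228, 95] d cm [-21.25 -21.08   5.71] rz 0.05 tilt [-1.9e-03 -1.0e-04 -1.0e+00]
```

View pics/wrist8.png

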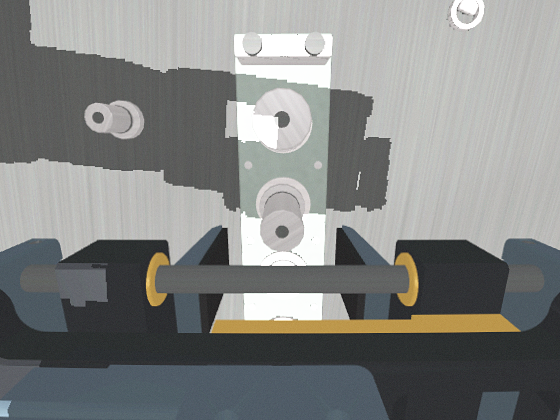

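>>> {"name": "servo_tool", "arguments": {"motion": [{"dx": -4.0,"dy": -4.0,"dz": 0.0,"rx": 0.0,"ry": 0.0,"rz": 0.0,"grip": 6.5},{"dx": -8.0,"dy": -8.0,"dz": 0.0,"rx": 0.0,"ry": 0.0,"rz": 0.0,"grip": 6.5},{"dx": -12.0,"dy": -12.0,"dz": 0.0,"rx": 0.0,"ry": 0.0,"rz": 0.0,"grip": 6.5},{"dx": -16.0,"dy": -16.0,"dz": 1.0,"rx": 0.0,"ry": 0.0,"rz": 0.0,"grip": 6.5},{"dx": -19.5,"dy": -19.5,"dz": 3.0,"rx": 0.0,"ry": 0.0,"rz": 0.0,"grip": 6.5},{"dx": -21.2,"dy": -21.1,"dz": 5.7,"rx": 0.0,"ry": 0.0,"rz": 0.0,"grip": 6.5},{"dx": -21.2,"dy": -21.1,"dz": 5.7,"rx": 0.0,"ry": 0.0,"rz": 0.0,"grip": 6.5},{"dx": -21.2,"dy": -21.1,"dz": 5.7,"rx": 0.0,"ry": 0.0,"rz": 0.0,"grip": 6.5},{"dx": -21.2,"dy": -21.1,"dz": 5.7,"rx": 0.0,"ry": 0.0,"rz": 0.0,"grip": 6.5},{"dx": -21.2,"dy": -21.1,"dz": 5.7,"rx": 0.0,"ry": 0.0,"rz": 0.0,"grip": 6.5}]}}

```text
clock: 15.82
eef_pos: [427.4, -227.2, 96.5]
ee_rot: [0.001, 0.677, 0.736, 0.0]
force: [-0.1, -0.7, -0.0]
gripper_width: 64.7
```

```bash
python3 - <<'E'
from h import *
cmd([425.9,-228,34])
p,d=optics.snapshot('wrist'); cv2.imwrite('pics/wrist9.png',p[:,:,::-1])
g=cv2.cvtColor(p,cv2.COLOR_RGB2GRAY)
print(g[170:260,278:286].mean(1).round())
E
```

```text
clock 15.82 pos [ 427.4 -227.2   96.5] F [-0.1 -0.7 -0. ] w 64.7
target [425.9, -228, 34] d cm [-0.06 -0.16  6.25] rz 0.12 tilt [ 1.3e-03 -7.0e-04 -1.0e+00]
[ 77.  77.  77.  78.  76.  76.  77.  77.  76.  78.  78.  77.  77.  77.
  77.  78.  77.  77.  77.  76.  78.  76.  78.  74.  87. 125. 152. 166.
 164. 160. 160. 159. 160. 154. 121. 103. 136. 147. 145. 145. 144. 145.
 144. 145. 145. 145. 144. 145. 145. 145. 144. 146. 158. 168. 163. 164.
 162. 163. 162. 163. 163. 162. 163. 164. 162. 148. 110.  96.  87.  84.
  80.  76.  76.  76.  79.  84.  92. 104. 130. 162. 161. 194. 202. 201.
 186. 157. 158. 158. 158. 158.]
```

View pics/wrist9.png

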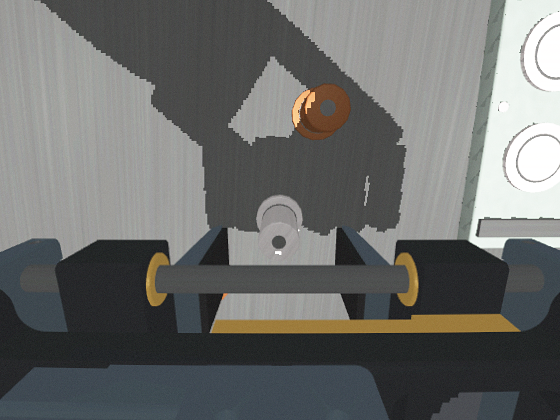

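```bash
python3 - <<'E'
from h import *
R,t,s=pose()
for uv,z in (([279,242],68),([279,194.7],10)):
  P=unproj('wrist',[uv],z)[0]; print(P, R.T@(P-t))
E
```

```text
[ 426.28181303 -231.71358617   68.        ] [-4.4088986  -1.28851352 28.43491756]
[ 424.03317366 -209.28050035   10.        ] [18.17172366 -1.71417216 86.4196917 ]
```

>>> {"name": "servo_tool", "arguments": {"motion": [{"dx": -0.25,"dy": -0.15,"dz": 2.0,"rx": 0.0,"ry": 0.0,"rz": 0.0,"grip": 6.5},{"dx": -0.25,"dy": -0.15,"dz": 4.5,"rx": 0.0,"ry": 0.0,"rz": 0.0,"grip": 6.5},{"dx": -0.25,"dy": -0.15,"dz": 6.2,"rx": 0.0,"ry": 0.0,"rz": 0.0,"grip": 6.5},{"dx": -0.25,"dy": -0.15,"dz": 6.2,"rx": 0.0,"ry": 0.0,"rz": 0.0,"grip": 6.5},{"dx": -0.25,"dy": -0.15,"dz": 6.2,"rx": 0.0,"ry": 0.0,"rz": 0.0,"grip": 6.5},{"dx": -0.25,"dy": -0.15,"dz": 6.2,"rx": 0.0,"ry": 0.0,"rz": 0.0,"grip": 2.0},{"dx": -0.25,"dy": -0.15,"dz": 6.2,"rx": 0.0,"ry": 0.0,"rz": 0.0,"grip": 2.0},{"dx": -0.25,"dy": -0.15,"dz": 6.2,"rx": 0.0,"ry": 0.0,"rz": 0.0,"grip": 2.0},{"dx": -0.25,"dy": -0.15,"dz": 6.2,"rx": 0.0,"ry": 0.0,"rz": 0.0,"grip": 2.0},{"dx": -0.25,"dy": -0.15,"dz": 6.2,"rx": 0.0,"ry": 0.0,"rz": 0.0,"grip": 2.0},{"dx": -0.25,"dy": -0.15,"dz": 6.2,"rx": 0.0,"ry": 0.0,"rz": 0.0,"grip": 2.0}]}}

```text
clock: 17.25
eef_pos: [425.3, -230.3, 34.1]
ee_rot: [0.0, 0.677, 0.736, 0.0]
force: [0.3, 0.7, 1.3]
gripper_width: 29.5
```

```bash
cat >> h.py <<'E'
def footrow(lo=170,hi=230):
    p,d=optics.snapshot('wrist'); cv2.imwrite('pics/foot_%d.png'%int(status.observe()['clock']*100),p[:,:,::-1])
    return cv2.cvtColor(p,cv2.COLOR_RGB2GRAY)[:,278:286].mean(1)[lo:hi].round().astype(int)
E
python3 - <<'E'
from h import *
print(list(enumerate(footrow(180,225),180)))
cmd([625.9,-78.2,60])
R,t,s=pose()
for r in (200,205,210): print(r,R.T@(unproj('wrist',[[281.5,r]],10)[0]-t))
E
```

```text
[(180, np.int64(113)), (181, np.int64(115)), (182, np.int64(115)), (183, np.int64(115)), (184, np.int64(115)), (185, np.int64(115)), (186, np.int64(116)), (187, np.int64(116)), (188, np.int64(114)), (189, np.int64(116)), (190, np.int64(118)), (191, np.int64(115)), (192, np.int64(117)), (193, np.int64(117)), (194, np.int64(115)), (195, np.int64(115)), (196, np.int64(116)), (197, np.int64(115)), (198, np.int64(116)), (199, np.int64(115)), (200, np.int64(115)), (201, np.int64(115)), (202, np.int64(117)), (203, np.int64(117)), (204, np.int64(117)), (205, np.int64(116)), (206, np.int64(115)), (207, np.int64(127)), (208, np.int64(175)), (209, np.int64(206)), (210, np.int64(210)), (211, np.int64(223)), (212, np.int64(233)), (213, np.int64(225)), (214, np.int64(224)), (215, np.int64(221)), (216, np.int64(220)), (217, np.int64(220)), (218, np.int64(219)), (219, np.int64(220)), (220, np.int64(208)), (221, np.int64(143)), (222, np.int64(129)), (223, np.int64(192)), (224, np.int64(207))]
clock 17.3 pos [ 425.3 -230.2   34.1] F [ 0.  -0.4  1.8] w 29.6
target [625.9, -78.2, 60] d cm [13.5  21.24 -2.59] rz 0.04 tilt [ 2.e-04 -2.e-04 -1.e+00]
200 [26.92992236  0.45304356 24.06576069]
205 [23.5029341   0.45595925 24.06645018]
210 [20.04676596  0.45889874 24.06714554]
```

>>> {"name": "servo_tool", "arguments": {"motion": [{"dx": 0.0,"dy": 0.0,"dz": -4.0,"rx": 0.0,"ry": 0.0,"rz": 0.0,"grip": 2.0},{"dx": 0.0,"dy": 0.0,"dz": -9.0,"rx": 0.0,"ry": 0.0,"rz": 0.0,"grip": 2.0},{"dx": 2.0,"dy": 3.0,"dz": -9.6,"rx": 0.0,"ry": 0.0,"rz": 0.0,"grip": 2.0},{"dx": 4.5,"dy": 7.0,"dz": -9.6,"rx": 0.0,"ry": 0.0,"rz": 0.0,"grip": 2.0},{"dx": 7.0,"dy": 11.0,"dz": -9.6,"rx": 0.0,"ry": 0.0,"rz": 0.0,"grip": 2.0},{"dx": 9.5,"dy": 15.0,"dz": -9.6,"rx": 0.0,"ry": 0.0,"rz": 0.0,"grip": 2.0},{"dx": 12.0,"dy": 19.0,"dz": -9.6,"rx": 0.0,"ry": 0.0,"rz": 0.0,"grip": 2.0},{"dx": 13.5,"dy": 21.2,"dz": -9.0,"rx": 0.0,"ry": 0.0,"rz": 0.0,"grip": 2.0},{"dx": 13.5,"dy": 21.2,"dz": -6.0,"rx": 0.0,"ry": 0.0,"rz": 0.0,"grip": 2.0},{"dx": 13.5,"dy": 21.2,"dz": -3.6,"rx": 0.0,"ry": 0.0,"rz": 0.0,"grip": 2.0},{"dx": 13.5,"dy": 21.2,"dz": -3.6,"rx": 0.0,"ry": 0.0,"rz": 0.0,"grip": 2.0},{"dx": 13.5,"dy": 21.2,"dz": -3.6,"rx": 0.0,"ry": 0.0,"rz": 0.0,"grip": 2.0},{"dx": 13.5,"dy": 21.2,"dz": -3.6,"rx": 0.0,"ry": 0.0,"rz": 0.0,"grip": 2.0},{"dx": 13.5,"dy": 21.2,"dz": -3.6,"rx": 0.0,"ry": 0.0,"rz": 0.0,"grip": 2.0},{"dx": 13.5,"dy": 21.2,"dz": -3.6,"rx": 0.0,"ry": 0.0,"rz": 0.0,"grip": 2.0}]}}

```text
clock: 19.18
eef_pos: [625.6, -78.3, 70.5]
ee_rot: [0.0, 0.677, 0.736, 0.0]
force: [0.8, -0.4, -2.3]
gripper_width: 29.3
```

```bash
python3 - <<'E'
from h import *
cmd([625.9,-78.5,58.2])
p,d=optics.snapshot('wrist'); cv2.imwrite('pics/wrist10.png',p[:,:,::-1])
E
```

```text
clock 19.18 pos [625.6 -78.3  70.5] F [ 0.8 -0.4 -2.3] w 29.3
target [625.9, -78.5, 58.2] d cm [-0.02  0.03  1.23] rz 0.04 tilt [ 9.e-04 -2.e-04 -1.e+00]
```

View pics/wrist10.png

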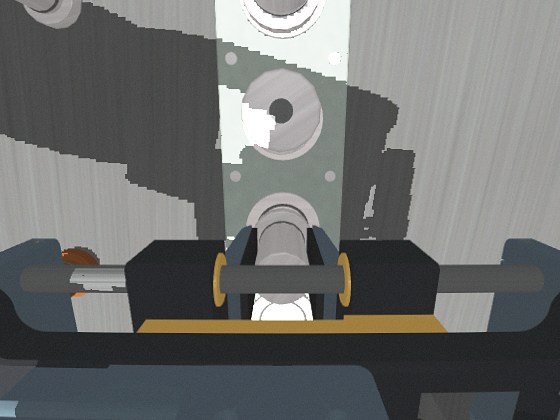

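>>> {"name": "servo_tool", "arguments": {"motion": [{"dx": -0.02,"dy": 0.08,"dz": 0.6,"rx": 0.0,"ry": 0.0,"rz": 0.0,"grip": 2.0},{"dx": -0.02,"dy": 0.08,"dz": 1.0,"rx": 0.0,"ry": 0.0,"rz": 0.0,"grip": 2.0},{"dx": -0.02,"dy": 0.08,"dz": 1.2,"rx": 0.0,"ry": 0.0,"rz": 0.0,"grip": 2.0},{"dx": -0.02,"dy": 0.08,"dz": 1.25,"rx": 0.0,"ry": 0.0,"rz": 0.0,"grip": 2.0},{"dx": -0.02,"dy": 0.08,"dz": 1.25,"rx": 0.0,"ry": 0.0,"rz": 0.0,"grip": 2.0},{"dx": -0.02,"dy": 0.08,"dz": 1.25,"rx": 0.0,"ry": 0.0,"rz": 0.0,"grip": 2.0}]}}

```text
clock: 19.98
eef_pos: [625.8, -78.3, 58.1]
ee_rot: [-0.0, 0.677, 0.736, -0.0]
force: [-3.4, 0.5, 5.2]
gripper_width: 29.3
```

>>> {"name": "servo_tool", "arguments": {"motion": [{"dx": 0.0,"dy": 0.0,"dz": 0.0,"rx": 0.0,"ry": 0.0,"rz": 0.0,"grip": 6.5},{"dx": 0.0,"dy": 0.0,"dz": 0.0,"rx": 0.0,"ry": 0.0,"rz": 0.0,"grip": 6.5},{"dx": 0.0,"dy": 0.0,"dz": 0.0,"rx": 0.0,"ry": 0.0,"rz": 0.0,"grip": 6.5},{"dx": 0.0,"dy": 0.0,"dz": 0.0,"rx": 0.0,"ry": 0.0,"rz": 0.0,"grip": 6.5},{"dx": 0.0,"dy": 0.0,"dz": -2.0,"rx": 0.0,"ry": 0.0,"rz": 0.0,"grip": 6.5},{"dx": 0.0,"dy": 0.0,"dz": -6.0,"rx": 0.0,"ry": 0.0,"rz": 0.0,"grip": 6.5},{"dx": 0.0,"dy": 0.0,"dz": -11.0,"rx": 0.0,"ry": 0.0,"rz": 0.0,"grip": 6.5},{"dx": 0.0,"dy": 0.0,"dz": -11.0,"rx": 0.0,"ry": 0.0,"rz": 0.0,"grip": 6.5},{"dx": 0.0,"dy": 0.0,"dz": -11.0,"rx": 0.0,"ry": 0.0,"rz": 0.0,"grip": 6.5},{"dx": 0.0,"dy": 0.0,"dz": -11.0,"rx": 0.0,"ry": 0.0,"rz": 0.0,"grip": 6.5}]}}

```text
clock: 21.22
eef_pos: [625.2, -78.2, 165.7]
ee_rot: [-0.001, 0.677, 0.736, -0.001]
force: [1.2, -0.0, 0.3]
gripper_width: 64.8
```

```bash
python3 - <<'E'
from h import *
cmd([451,72.8,80])
p,d=optics.snapshot('wrist'); cv2.imwrite('pics/wrist11.png',p[:,:,::-1])
E
```

```text
clock 21.23 pos [625.2 -78.2 165.7] F [ 1.2 -0.   0.3] w 64.8
target [451, 72.8, 80] d cm [ 16.48 -16.1    8.64] rz 0.04 tilt [-3.2e-03  4.0e-04 -1.0e+00]
```

View pics/wrist11.png

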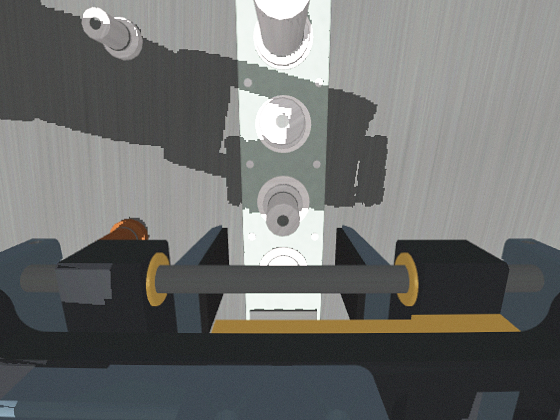

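>>> {"name": "servo_tool", "arguments": {"motion": [{"dx": 4.0,"dy": -4.0,"dz": 0.0,"rx": 0.0,"ry": 0.0,"rz": 0.0,"grip": 6.5},{"dx": 8.0,"dy": -8.0,"dz": 0.0,"rx": 0.0,"ry": 0.0,"rz": 0.0,"grip": 6.5},{"dx": 12.0,"dy": -12.0,"dz": 2.5,"rx": 0.0,"ry": 0.0,"rz": 0.0,"grip": 6.5},{"dx": 16.4,"dy": -16.1,"dz": 5.0,"rx": 0.0,"ry": 0.0,"rz": 0.0,"grip": 6.5},{"dx": 16.4,"dy": -16.1,"dz": 8.6,"rx": 0.0,"ry": 0.0,"rz": 0.0,"grip": 6.5},{"dx": 16.4,"dy": -16.1,"dz": 8.6,"rx": 0.0,"ry": 0.0,"rz": 0.0,"grip": 6.5},{"dx": 16.4,"dy": -16.1,"dz": 8.6,"rx": 0.0,"ry": 0.0,"rz": 0.0,"grip": 6.5},{"dx": 16.4,"dy": -16.1,"dz": 8.6,"rx": 0.0,"ry": 0.0,"rz": 0.0,"grip": 6.5},{"dx": 16.4,"dy": -16.1,"dz": 8.6,"rx": 0.0,"ry": 0.0,"rz": 0.0,"grip": 6.5},{"dx": 16.4,"dy": -16.1,"dz": 8.6,"rx": 0.0,"ry": 0.0,"rz": 0.0,"grip": 6.5}]}}

```text
clock: 22.52
eef_pos: [452.7, 71.7, 81.9]
ee_rot: [0.0, 0.678, 0.735, 0.0]
force: [0.2, -0.4, -1.0]
gripper_width: 65.0
```

```bash
python3 - <<'E'
from h import *
cmd([451,72.8,20])
p,d=optics.snapshot('wrist'); cv2.imwrite('pics/wrist12.png',p[:,:,::-1])
print(list(enumerate(cv2.cvtColor(p,cv2.COLOR_RGB2GRAY)[180:260,278:286].mean(1).round().astype(int).tolist(),180)))
R,t,s=pose()
for r in (190,200,210): print(r,R.T@(unproj('wrist',[[281.5,r]],10)[0]-t))
E
```

```text
clock 22.52 pos [452.7  71.7  81.9] F [ 0.2 -0.4 -1. ] w 65.0
target [451, 72.8, 20] d cm [ 0.12 -0.16  6.18] rz 0.02 tilt [ 1.e-03  1.e-04 -1.e+00]
[(180, 85), (181, 83), (182, 85), (183, 86), (184, 84), (185, 85), (186, 84), (187, 84), (188, 83), (189, 85), (190, 83), (191, 84), (192, 83), (193, 82), (194, 88), (195, 122), (196, 164), (197, 172), (198, 189), (199, 184), (200, 182), (201, 179), (202, 182), (203, 182), (204, 171), (205, 125), (206, 115), (207, 155), (208, 163), (209, 162), (210, 161), (211, 161), (212, 161), (213, 161), (214, 162), (215, 161), (216, 162), (217, 172), (218, 189), (219, 185), (220, 181), (221, 182), (222, 181), (223, 180), (224, 180), (225, 180), (226, 180), (227, 174), (228, 133), (229, 112), (230, 101), (231, 96), (232, 89), (233, 88), (234, 86), (235, 89), (236, 93), (237, 95), (238, 103), (239, 114), (240, 134), (241, 167), (242, 177), (243, 174), (244, 175), (245, 174), (246, 173), (247, 176), (248, 174), (249, 175), (250, 173), (251, 174), (252, 174), (253, 174), (254, 174), (255, 174), (256, 173), (257, 174), (258, 173), (259, 173)]
190 [25.02607609  0.46790999 71.72658762]
200 [16.60627172  0.47507841 71.72709629]
210 [ 8.04378495  0.48236316 71.72761357]
```

View pics/wrist12.png

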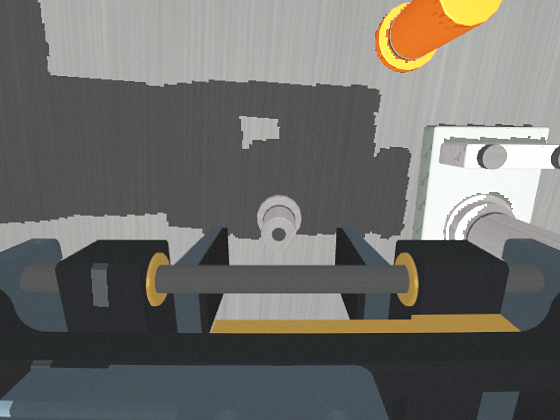

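>>> {"name": "servo_tool", "arguments": {"motion": [{"dx": 0.1,"dy": -0.16,"dz": 2.0,"rx": 0.0,"ry": 0.0,"rz": 0.0,"grip": 6.5},{"dx": 0.1,"dy": -0.16,"dz": 4.5,"rx": 0.0,"ry": 0.0,"rz": 0.0,"grip": 6.5},{"dx": 0.1,"dy": -0.16,"dz": 6.1,"rx": 0.0,"ry": 0.0,"rz": 0.0,"grip": 6.5},{"dx": 0.1,"dy": -0.16,"dz": 6.1,"rx": 0.0,"ry": 0.0,"rz": 0.0,"grip": 6.5},{"dx": 0.1,"dy": -0.16,"dz": 6.1,"rx": 0.0,"ry": 0.0,"rz": 0.0,"grip": 6.5},{"dx": 0.1,"dy": -0.16,"dz": 6.1,"rx": 0.0,"ry": 0.0,"rz": 0.0,"grip": 1.5},{"dx": 0.1,"dy": -0.16,"dz": 6.1,"rx": 0.0,"ry": 0.0,"rz": 0.0,"grip": 1.5},{"dx": 0.1,"dy": -0.16,"dz": 6.1,"rx": 0.0,"ry": 0.0,"rz": 0.0,"grip": 1.5},{"dx": 0.1,"dy": -0.16,"dz": 6.1,"rx": 0.0,"ry": 0.0,"rz": 0.0,"grip": 1.5},{"dx": 0.1,"dy": -0.16,"dz": 6.1,"rx": 0.0,"ry": 0.0,"rz": 0.0,"grip": 1.5},{"dx": 0.1,"dy": -0.16,"dz": 6.1,"rx": 0.0,"ry": 0.0,"rz": 0.0,"grip": 1.5}]}}

```text
clock: 23.95
eef_pos: [450.6, 72.7, 20.5]
ee_rot: [0.0, 0.677, 0.736, -0.0]
force: [-0.5, -0.2, 1.6]
gripper_width: 25.7
```

```bash
python3 - <<'E'
from h import *
print(list(enumerate(footrow(200,230).tolist(),200)))
cmd([632.3,-157.9,56])
R,t,s=pose()
for r in (205,210,215): print(r,R.T@(unproj('wrist',[[281.5,r]],10)[0]-t))
E
```

```text
[(200, 97), (201, 98), (202, 98), (203, 98), (204, 96), (205, 98), (206, 97), (207, 97), (208, 98), (209, 99), (210, 97), (211, 96), (212, 96), (213, 95), (214, 113), (215, 162), (216, 186), (217, 183), (218, 188), (219, 209), (220, 206), (221, 206), (222, 205), (223, 202), (224, 201), (225, 202), (226, 204), (227, 201), (228, 193), (229, 151)]
clock 24.0 pos [450.6  72.7  20.5] F [-0.7 -0.7  2.2] w 24.8
target [632.3, -157.9, 56] d cm [-24.48  16.22  -3.55] rz 0.05 tilt [ 0.e+00 -1.e-04 -1.e+00]
205 [26.67723506  0.44943353 10.51007775]
210 [23.46102419  0.45216902 10.51041762]
215 [20.2172036   0.45492704 10.51076041]
```

>>> {"name": "servo_tool", "arguments": {"motion": [{"dx": 0.0,"dy": 0.0,"dz": -4.0,"rx": 0.0,"ry": 0.0,"rz": 0.0,"grip": 1.5},{"dx": 0.0,"dy": 0.0,"dz": -9.0,"rx": 0.0,"ry": 0.0,"rz": 0.0,"grip": 1.5},{"dx": -2.0,"dy": 1.0,"dz": -12.5,"rx": 0.0,"ry": 0.0,"rz": 0.0,"grip": 1.5},{"dx": -6.0,"dy": 4.0,"dz": -12.5,"rx": 0.0,"ry": 0.0,"rz": 0.0,"grip": 1.5},{"dx": -10.0,"dy": 6.5,"dz": -12.5,"rx": 0.0,"ry": 0.0,"rz": 0.0,"grip": 1.5},{"dx": -14.0,"dy": 9.0,"dz": -12.5,"rx": 0.0,"ry": 0.0,"rz": 0.0,"grip": 1.5},{"dx": -18.0,"dy": 12.0,"dz": -12.5,"rx": 0.0,"ry": 0.0,"rz": 0.0,"grip": 1.5},{"dx": -22.0,"dy": 14.5,"dz": -12.5,"rx": 0.0,"ry": 0.0,"rz": 0.0,"grip": 1.5},{"dx": -24.5,"dy": 16.2,"dz": -12.5,"rx": 0.0,"ry": 0.0,"rz": 0.0,"grip": 1.5},{"dx": -24.5,"dy": 16.2,"dz": -11.0,"rx": 0.0,"ry": 0.0,"rz": 0.0,"grip": 1.5},{"dx": -24.5,"dy": 16.2,"dz": -7.0,"rx": 0.0,"ry": 0.0,"rz": 0.0,"grip": 1.5},{"dx": -24.5,"dy": 16.2,"dz": -3.6,"rx": 0.0,"ry": 0.0,"rz": 0.0,"grip": 1.5},{"dx": -24.5,"dy": 16.2,"dz": -3.6,"rx": 0.0,"ry": 0.0,"rz": 0.0,"grip": 1.5},{"dx": -24.5,"dy": 16.2,"dz": -3.6,"rx": 0.0,"ry": 0.0,"rz": 0.0,"grip": 1.5},{"dx": -24.5,"dy": 16.2,"dz": -3.6,"rx": 0.0,"ry": 0.0,"rz": 0.0,"grip": 1.5},{"dx": -24.5,"dy": 16.2,"dz": -3.6,"rx": 0.0,"ry": 0.0,"rz": 0.0,"grip": 1.5}]}}

```text
clock: 26.0
eef_pos: [632.8, -158.2, 57.8]
ee_rot: [0.001, 0.677, 0.736, 0.001]
force: [0.2, -0.3, -1.6]
gripper_width: 25.4
```

```bash
python3 - <<'E'
from h import *
cmd([632.4,-158.5,44.5])
p,d=optics.snapshot('wrist'); cv2.imwrite('pics/wrist13.png',p[:,:,::-1])
E
```

```text
clock 26.0 pos [ 632.8 -158.2   57.8] F [ 0.2 -0.3 -1.6] w 25.4
target [632.4, -158.5, 44.5] d cm [-0.02 -0.05  1.33] rz 0.05 tilt [ 2.3e-03 -7.0e-04 -1.0e+00]
```

View pics/wrist13.png

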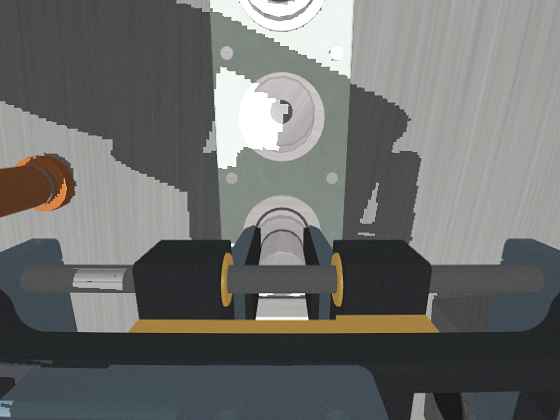

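>>> {"name": "servo_tool", "arguments": {"motion": [{"dx": -0.02,"dy": -0.02,"dz": 0.7,"rx": 0.0,"ry": 0.0,"rz": 0.0,"grip": 1.5},{"dx": -0.02,"dy": -0.02,"dz": 1.1,"rx": 0.0,"ry": 0.0,"rz": 0.0,"grip": 1.5},{"dx": -0.02,"dy": -0.02,"dz": 1.3,"rx": 0.0,"ry": 0.0,"rz": 0.0,"grip": 1.5},{"dx": -0.02,"dy": -0.02,"dz": 1.35,"rx": 0.0,"ry": 0.0,"rz": 0.0,"grip": 1.5},{"dx": -0.02,"dy": -0.02,"dz": 1.35,"rx": 0.0,"ry": 0.0,"rz": 0.0,"grip": 1.5},{"dx": -0.02,"dy": -0.02,"dz": 1.35,"rx": 0.0,"ry": 0.0,"rz": 0.0,"grip": 1.5}]}}

```text
clock: 26.8
eef_pos: [631.6, -158.3, 44.5]
ee_rot: [-0.0, 0.677, 0.736, -0.0]
force: [-3.5, 0.0, 7.6]
gripper_width: 25.1
```

>>> {"name": "servo_tool", "arguments": {"motion": [{"dx": 0.0,"dy": 0.0,"dz": 0.0,"rx": 0.0,"ry": 0.0,"rz": 0.0,"grip": 6.5},{"dx": 0.0,"dy": 0.0,"dz": 0.0,"rx": 0.0,"ry": 0.0,"rz": 0.0,"grip": 6.5},{"dx": 0.0,"dy": 0.0,"dz": 0.0,"rx": 0.0,"ry": 0.0,"rz": 0.0,"grip": 6.5},{"dx": 0.0,"dy": 0.0,"dz": 0.0,"rx": 0.0,"ry": 0.0,"rz": 0.0,"grip": 6.5},{"dx": 0.0,"dy": 0.0,"dz": -2.0,"rx": 0.0,"ry": 0.0,"rz": 0.0,"grip": 6.5},{"dx": 0.0,"dy": 0.0,"dz": -6.0,"rx": 0.0,"ry": 0.0,"rz": 0.0,"grip": 6.5},{"dx": 0.0,"dy": 0.0,"dz": -11.0,"rx": 0.0,"ry": 0.0,"rz": 0.0,"grip": 6.5},{"dx": -3.0,"dy": -3.0,"dz": -16.0,"rx": 0.0,"ry": 0.0,"rz": 0.0,"grip": 6.5},{"dx": -7.0,"dy": -6.0,"dz": -20.0,"rx": 0.0,"ry": 0.0,"rz": 0.0,"grip": 6.5},{"dx": -11.0,"dy": -9.0,"dz": -22.0,"rx": 0.0,"ry": 0.0,"rz": 0.0,"grip": 6.5},{"dx": -15.0,"dy": -12.0,"dz": -22.0,"rx": 0.0,"ry": 0.0,"rz": 0.0,"grip": 6.5},{"dx": -19.0,"dy": -15.0,"dz": -22.0,"rx": 0.0,"ry": 0.0,"rz": 0.0,"grip": 6.5},{"dx": -19.0,"dy": -15.0,"dz": -22.0,"rx": 0.0,"ry": 0.0,"rz": 0.0,"grip": 6.5},{"dx": -19.0,"dy": -15.0,"dz": -22.0,"rx": 0.0,"ry": 0.0,"rz": 0.0,"grip": 6.5},{"dx": -19.0,"dy": -15.0,"dz": -22.0,"rx": 0.0,"ry": 0.0,"rz": 0.0,"grip": 6.5}]}}

```text
clock: 28.68
eef_pos: [498.9, -358.9, 262.9]
ee_rot: [-0.0, 0.677, 0.736, 0.0]
force: [0.4, 0.3, 0.6]
gripper_width: 65.4
```

```bash
python3 - <<'E'
from h import *
S=dict(A=(613,81.5,104),B=(619.5,1.6,86),C=(625.9,-78.2,68),D=(632.3,-157.9,50))
for c in ['scene','side']:
  p,d,X=cloud(c); cv2.imwrite(f'pics/{c}F.png',p[:,:,::-1])
  for k,(x,y,H) in S.items():
    m=(abs(X[...,2]-H-24)<5)&(np.hypot(X[...,0]-x,X[...,1]-y)<32); T=X[m]
    if len(T): print(c,k,m.sum(),((T.min(0)+T.max(0))/2-[x,y,H+24]).round(1),'mean',(T.mean(0)-[x,y,H+24]).round(1),np.ptp(T,axis=0).round(1))
a=cv2.imread('pics/sceneF.png')[130:300,160:400];b=cv2.imread('pics/sideF.png')[140:280,190:310]
cv2.imwrite('pics/jF.png',np.hstack([cv2.resize(a,None,fx=2,fy=2,interpolation=2),cv2.resize(b,(291,340),interpolation=2)]))
cmd([600,0,200])
E
```

```text
scene A 245 [ 0.6 -1.  -1.2] mean [ 3.2 -2.  -0.3] [40.3 37.   7.5]
scene B 203 [ 1.6  0.2 -1.3] mean [ 2.8 -0.6 -0.4] [33.3 32.9  7.2]
scene C 171 [ 0.8 -0.2 -1.3] mean [ 3.  -0.5 -0.4] [31.5 28.3  7.3]
scene D 139 [ 1.6  0.3 -1.2] mean [ 2.3  0.2 -0.3] [25.7 24.7  7.3]
side A 197 [-1.8 -0.8 -1.3] mean [-3.1  0.1 -0.3] [37.9 35.5  7.2]
side B 140 [-1.7 -0.3 -1.3] mean [-2.9  1.3 -0.5] [32.8 32.7  7.4]
side C 87 [-1.2 -0.2 -1.1] mean [-1.9  1.2 -0.5] [28.8 28.8  7.6]
side D 62 [-1.8  0.2 -1.6] mean [-2.7  1.5 -1. ] [24.7 28.8  6.6]
clock 28.77 pos [ 498.9 -359.   262.9] F [ 0.8 -0.2  0.5] w 65.2
target [600, 0, 200] d cm [34.92 13.09  6.3 ] rz 0.15 tilt [ 1.e-04  1.e-04 -1.e+00]
```

View pics/jF.png

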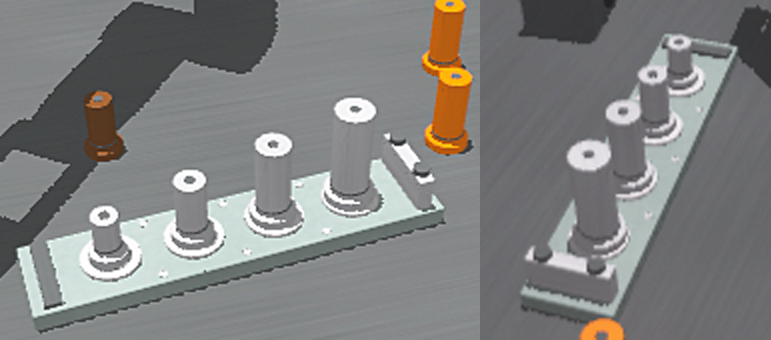

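The final scene crop shows all four plungers upright in step order, the tallest next to the stop (top at about 355,110 in the crop) and the shortest at the far end (104,215). Averaged over the two cameras, the tops sit within about 1 mm of the seat centres. The gripper is clear, so I'm handing in.

```bash
python3 -c "
from bench import job; print(job.finish_job())"
```

```text
the job is handed in; nothing more can be done
None
```

All four steel plungers are standing upright on the rail in order of height, and I handed the job in at about 29 s on the robot's clock. From the end stop outward, seat A holds the 104 mm plunger, B the 86 mm, C the 68 mm and D the 50 mm. I released all four, moved the gripper clear, and left the orange and brown look-alikes where they were.

**Final check:** Both fixed cameras show the right order with everything upright. The average of the two puts every top within about 1 mm of its seat centre.

**Disagreements:**
- **Fixed cameras:** they differ from each other by about 2 to 3 mm in x, on opposite sides of centre. The centring in x therefore rests on their average and on the arm's own readings.
- **Wrist camera:** before I gripped it, this camera put the 68 mm plunger about 2 to 3 mm from where the fixed cameras did along the row. I aimed between the two, and the wrist view after gripping showed it nearly centred in the jaws.

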